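# Turn round a bonding press for scale feet

### The job

Press the red-knobbed trip lever down so that the bonding press springs open, lift the cured scale foot out of its pocket and stand it upright in the shallow blue tray. Then build the next foot squarely in the pocket: the rubber-soled shoe first, then every cork pad on the bench, then the aluminium cap with its ring mark upward. Finally swing the cross handle over and press it down until the catch clicks and holds the press shut; leave the tools, bottles and other things on the bench where they are.

Things in the scene. Friction and masses are not known exactly. Their poses are not given: they have to be found in the camera images.
- nest (a point): Bonding press of grey iron, fixed on the bench: centre of the pocket's floor, 20 mm above the bench, with the press's own axes: y along the shut beam from hinge to cross handle, z up. The pocket is 56 mm (x) by 96 mm (y), open above. Its walls stand up to 72 mm above the bench, their outward flared lips, 10 mm wide, up to 90 mm
- press: The press as a whole: origin on the bench under the pocket's centre, axes as for nest. The pocket's walls are two ends and four corner cheeks; the long sides are open over the middle 68 mm, so fingers closing along x have free room on both sides above the base plate (12 mm thick, 55 mm either way in x)
- beam_hinge (a point): Hinge axis (along the press's x) of the press beam, 110 mm from the pocket's centre towards the press's -y, 112 mm above the bench. The beam carries a sprung rubber-tipped plunger that comes down on the middle of the stack
- handle (a point): Centre of the beam's cross handle: black round bar 22 mm thick, 110 mm long along the press's x, red ends, 225 mm from the hinge, on the line of the beam. The beam (22 mm wide) meets it in the middle: push or pinch the bar about 38 mm to the press's +x side, where it is free all round. 112 mm above the bench when shut, about 333 mm when open
- beam (a joint): Beam angle, rad: about 0.005 shut and held by the catch (level), 1.75 fully open (just past upright); can be pressed on to -0.05. A spring lifts it fully open (in about 1.5 s) from anywhere unless the catch holds. The catch snaps over the beam's pin by itself as the beam passes about -0.02. Takes about 3 N at the handle while free, up to 13 N near the end
- catch (a joint): Catch and trip lever angle, rad: 0 at rest, about 0.25 frees the beam, 0.45 fully pressed; a light spring (up to 8 N at the knob) returns it
- trip_knob (a point): Top of the red ball knob (26 mm across) of the trip lever, 115 mm to the press's -x side of the beam and 141 mm to +y of the pocket's centre, 68 mm above the bench at rest; it goes down about 25 mm on an arc of 60 mm radius when pressed. Clear of the path of the beam
- old_foot: Cured foot in the pocket at the start, one solid block 53 mm high: black sole, grey shoe, two cork pads, aluminium cap. Its outline: 90 mm along its own y, 50 mm along its own x (the grasp width). Origin at the centre of its underside, z up; either way round will do
- tray_mid (a point): Shallow blue tray fixed on the bench: centre of its inner floor, 5 mm above the bench. Inside 212 mm (x) by 117 mm (y), rim 12 mm above the bench
- shoe: Shoe of the next foot: grey iron plate on a black rubber sole, 14 mm thick, 90 mm along its own y, 50 mm along its own x (the grasp width). Origin at the centre of its underside, z up; either way round will do
- pad1: Brown cork pad, 13 mm thick, may be absent (then None), 90 mm along its own y, 50 mm along its own x (the grasp width). Origin at the centre of its underside, z up; either way round will do
- pad2: Brown cork pad like pad1, any of the three pads may be absent (then None)
- pad3: Brown cork pad like pad1, any of the three pads may be absent (then None)
- cap: Aluminium cap plate with a dark ring mark 29 mm across on its upper face, 13 mm thick, 90 mm along its own y, 50 mm along its own x (the grasp width). Origin at the centre of its underside, z up; either way round will do
- glue: Yellow glue bottle 56 mm across, 170 mm high, bystander
- jar: Glass jar 66 mm across, 75 mm high, bystander
- brush: Red-handled brush 200 mm long lying flat, bystander
- driver: Orange screwdriver 190 mm long, bystander
- tin: Green tin 74 mm across, 95 mm high, bystander
- weight: Brass block 60 x 90 x 50 mm, bystander

How it is judged:
By the outcome, as a careful person would: the job done as asked, in the order asked, and still so for the second after the job is handed in, with the robot touching nothing.
Of pad1, pad2, pad3 only 1 to 3 are there at a start; the rules pass over those that are not, and their reading is None.
At some moment in a run one of shoe, cap, pad1, pad2, pad3 may be knocked a few centimetres aside while the robot is not near it.
Once in a run the grip may slacken for a moment while it holds something.
It also fails if it takes over 210 s, if anything falls off the work surface, if the arm or the gripper's body presses on something with over 40 N, if the wrist force passes 120 N, or if a joint passes its speed limit or range.

### The arm

A 7-joint arm with a two-finger parallel gripper is mounted at the origin on the work surface. World frame = base frame: x ahead of the robot, y to its left, z up, the work surface at z = 0. Lengths are in m, angles in rad, forces in N, time in s.
With the tool pointing down it reaches from about 0.425 to 0.875 m from the base axis. Payload 4.7 kg.
Tool frame: the origin (TCP) lies between the finger pads; the fingertips stand 11 mm ahead of it and the grasp point (between the pads) lies 8 mm behind it; z points along the fingers, y is the line along which they close (so a half turn about z gives the same grasp; the last joint's range is limited). The gripper opens to 87 mm and grips with 3 to 60 N. Pads are 19 mm wide; open, the fingers measure 117 mm over their backs; the gripper's body (75 mm by 190 mm) begins 51 mm behind the grasp point.
Start: joints at [-1.106, 0.321, -0.07, 1.45, 0.023, 1.371, -0.057], TCP at [0.283, 0.585, 0.234] pointing down, gripper open.
Joint ranges: [-2.86, 2.86], [-0.3, 2.09], [-1.38, 1.24], [0.06, 2.45], [-1.56, 4.7], [0.09, 2.05], [-2.69, 2.69]. Speed limits (rad/s): [2.57, 2.57, 3.14, 3.14, 3.14, 3.14, 3.14].

### API

Orientations are given as a rotation vector (axis times angle).
In Python, from bench import ctrl gives the robot as it stands. The module is installed in compiled form; this text tells all that it offers.
- The arm moves only by the shell command python3 -m inch 'ROWS' [FORCE]. ROWS is JSON, a list of rows, each an object with "slide": the shift along the tool's x, y, z scaled (see below), a list of three; "angular": the turn, a rotation vector about the tool's x, y, z scaled (see below), a list of three; "claw": the opening, from -1 (shut) to 1 (fully open). In form: [{"slide": [tx, ty, tz], "angular": [rx, ry, rz], "claw": claw}, ...]. A call has 1 to 10 rows; each row is the pose to reach, as a shift and turn from the pose commanded when the call began, along the tool's axes at that moment; what a row does not reach only later rows make up. The controller multiplies each number of a shift by 0.25 m and each number of a turn by 30 degrees. A row lasts 1/10 s, in which the tool goes at most 50 mm and 8.59 degrees, less where a joint would pass 70% of its speed; a pose out of reach is approached as far as the arm can. A call with a number of a shift or a turn outside -1 to 1 is refused whole. A call with a gripper value outside its range is refused whole. The fingers move at their own pace and stop on an object; FORCE is the grip in N (left out, the last holds). Time passes only in rows, so rows that repeat a pose let the fingers close. It gives the time, the measured TCP pose, the force, the opening and the grip force at its end, in the units of the state.
- ctrl.get_state(): the state, without advancing time (a new reading comes with each control period).
- ctrl.get_image(name): name is "scene" or "top" or "wrist"; returns a dict with "color" (480x640x3 uint8, red, green, blue), "depth" (480x640 float32, m along the optical axis (not along the pixel's ray), 0 where there is no reading), "camera_matrix" (3x3 intrinsics, pixels), "extrinsics" (4x4, takes a point from camera to world coordinates); the wrist camera has in their place "tool_from_camera" (4x4, takes a point from camera to tool coordinates, whose origin is the TCP and whose axes are the flange's). Camera axes: x right, y up, looking along -z (the intrinsics and any distortion apply to the point x, -y, -z); pixel columns grow to the right and rows downward; lengths in m; the calibration is good to about 2 mm. A picture is of the moment at which its call begins: read the wrist's pose just before it.
- ctrl.close_job(): hands the job in; it is judged then, once.
Trained networks look in the newest picture that a camera, given by its name, has taken for a name from the list of things; names that differ only in an ending like _2 or _b are one class to them, and where a whole thing is asked for, a point or a joint stands for the part that bears it (a point fixed in the world has none). Each returns a list of dicts, best first, with "confidence" (0 to 1); they miss things now and then, are a little off and sometimes report something else, mostly with a low value. They report only what shows in the picture. A call takes as long as a camera call.
- ctrl.find_in(query, camera): "bbox" ([centre column, centre row, width, height] in pixels, round what is visible of it).
- ctrl.outline_of(query, camera): "mask" (480x640 bool, what is visible of it) and "bbox" ([centre column, centre row, width, height] in pixels, round what is visible of it).
The state is a dict: "time": time; "joint_positions": joint angles; "qd": joint speeds; "joint_torque": joint torques, N m; "position": TCP position; "tool_rot": TCP orientation; "ft_force": force on the tool from outside, world axes, zero at the start; "torque": the same for the moment, N m; "grip_width": opening from 0.0 (shut) to 1.0 (fully open); "grip_force": force on a finger pad.
Only numpy, scipy, OpenCV 4.12 (cv2) and the standard library are available. Lean on these libraries where they do the work, as an engineer would, in place of code of your own. Each camera call takes 0.05 s, during which the arm holds its last target. There are 200 camera calls.

## Working session

There is one attempt and no reset: what is moved stays moved. The work goes in short steps, Python scripts to look and compute and a shell command to move; the robot and the scene stay as the last step left them, time stands still between calls to the robot, and variables do not carry over. Pictures are saved under pics/ and viewed, at most 14 in all, crops included, and the job is handed in when it is done.

```bash
mkdir -p pics; ls; cat > h.py <<'E'
import numpy as np, cv2
from scipy.spatial.transform import Rotation as R
from bench import ctrl
def save(im,n): cv2.imwrite(f'pics/{n}.png',im['color'][:,:,::-1])
def ext(im,st=None):
    if 'extrinsics' in im: return np.array(im['extrinsics'])
    T=np.eye(4);T[:3,:3]=R.from_rotvec(st['tool_rot']).as_matrix();T[:3,3]=st['position'];return T@np.array(im['tool_from_camera'])
def cloud(im,st=None):
    K=np.array(im['camera_matrix']);d=im['depth'];v,u=np.mgrid[:480,:640]
    P=np.stack([(u-K[0,2])/K[0,0]*d,-(v-K[1,2])/K[1,1]*d,-d],-1)
    T=ext(im,st);W=P@T[:3,:3].T+T[:3,3];W[d==0]=np.nan;return W
def rect(P):
    "top-surface points -> centre xy, size, angle of LONG axis (deg)"
    z=np.nanmedian(P[:,2]);Q=P[abs(P[:,2]-z)<.006][:,:2]
    (c,s,a)=cv2.minAreaRect((Q*1000).astype(np.float32))
    if s[0]<s[1]: s=s[::-1];a+=90
    return np.round(np.array(c)/1000,4),np.round(s,1),round((a+90)%180-90,1),round(float(z),4)
E
python3 - <<'E'
from h import *
s=ctrl.get_state();print(s)
for n in('scene','top'):
    im=ctrl.get_image(n);save(im,n+'0');print(n,ext(im)[:3,3].round(3))
    W=cloud(im)
    for q in('press','old_foot','tray_mid','shoe','pad1','cap','handle','trip_knob','glue','jar','tin','weight','brush','driver'):
        for o in ctrl.outline_of(q,n):
            if o['confidence']<.3: continue
            P=W[o['mask']];P=P[~np.isnan(P[:,0])]
            if len(P)>20: print(q,round(o['confidence'],2),np.round(o['bbox']),*rect(P))
E
```

```text
pics
{'time': 0.0, 'joint_positions': array([-1.10587856,  0.32183215, -0.07009311,  1.451688  ,  0.02260801,
        1.37083527, -0.05689523]), 'qd': array([-0.00064593,  0.00089439,  0.00020567,  0.00019182,  0.00036938,
       -0.0001012 , -0.00075215]), 'joint_torque': array([-3.55806715e-04, -4.91296041e+01, -4.03811065e-01, -3.12521803e+01,
       -6.38586958e-02,  4.39503312e-02,  1.92426464e-04]), 'position': array([0.28300778, 0.58454019, 0.23244912]), 'tool_rot': array([-7.02016562e-01, -3.06180496e+00,  3.05729964e-03]), 'ft_force': array([ 0.14261798, -0.40658613,  0.08795428]), 'torque': array([ 0.00327932,  0.00914134, -0.04209265]), 'grip_force': 0.0, 'grip_width': 0.9989817274567577}
scene [1.553 0.673 0.931]
press 0.83 [270. 239. 122.  81.] [ 0.5423 -0.1467] [321.3 120. ] -78.9 0.0547
old_foot 0.63 [259. 239.  35.  28.] [ 0.5577 -0.1759] [91.8 63.3] 83.1 0.0704
tray_mid 0.96 [344. 285.  85.  69.] [0.5204 0.1033] [238.2 129.5] 2.2 0.0043
tray_mid 0.69 [448. 308.  40.  23.] [0.4644 0.354 ] [93.8 58.2] 77.7 0.012
shoe 0.8 [428. 337.  51.  32.] [0.5862 0.3524] [92.6 55.5
[... 1367 characters left out ...]
8 114. ] 79.4 0.1209
trip_knob 0.77 [327. 263.  33.  39.] [ 0.4999 -0.0742] [115.1  31.5] -25.5 0.0422
glue 0.7 [242. 170.  22.  30.] [0.7331 0.1778] [53.2 47.7] -46.3 0.1117
jar 0.96 [286. 178.  28.  27.] [0.7307 0.0625] [56.5 49.8] 24.5 0.0357
tin 0.81 [186. 177.  34.  36.] [0.7263 0.3252] [68.9 66.8] 37.7 0.0933
weight 0.78 [484. 280.  40.  44.] [ 0.4649 -0.4573] [91.2 61. ] -40.2 0.0486
weight 0.35 [218. 230.  38.  22.] [0.5959 0.2522] [90.1 49.6] -77.9 0.0132
brush 0.79 [457. 318.  66.  57.] [ 0.3576 -0.3777] [199.4  39.6] 53.0 0.0177
brush 0.61 [328. 266.  35.  44.] [ 0.5018 -0.0728] [116.4  31. ] -23.7 0.0416
driver 0.7 [355. 174.  14.  67.] [ 0.7491 -0.1144] [189.2  24.7] -0.8 0.0214
```

View pics/top0.png

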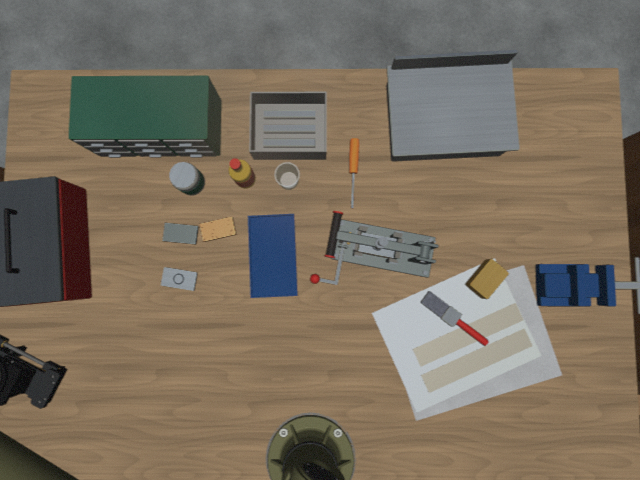

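View pics/scene0.png

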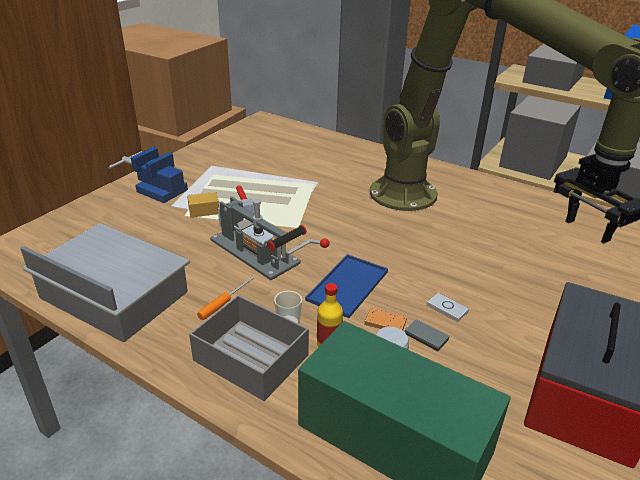

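The top view shows the press at (375,245), the knob at (315,279), the tray at (272,257), the shoe at (180,234), one pad at (218,229) and the cap at (180,278), ring up. Next I'll pin down the knob and press axes.

```bash
cat >> h.py <<'E'
def down(cl):
    "rotation, tool down, y (closing) along world angle cl deg"
    c,s=np.cos(np.radians(cl)),np.sin(np.radians(cl));y=np.array([c,s,0]);z=np.array([0,0,-1.])
    return np.stack([np.cross(y,z),y,z],1)
def go(p,cl=None,st=None):
    "units for a move to world TCP p, closing angle cl (nearest half turn unless cl is tuple)"
    st=st or ctrl.get_state();M=R.from_rotvec(st['tool_rot']).as_matrix()
    d=M.T@(np.array(p)-st['position']);print('slide',(d/.25).round(3),'dist',np.linalg.norm(d).round(3),end=' ')
    if cl is not None:
        c=[R.from_matrix(M.T@down(cl+k)).as_rotvec(degrees=True) for k in((0,180) if not isinstance(cl,tuple) else (0,))]
        r=min(c,key=np.linalg.norm);print('ang',(r/30).round(3),end='')
    print()
def info():
    s=ctrl.get_state();M=R.from_rotvec(s['tool_rot']).as_matrix()
    print('t',round(s['time'],2),'p',s['position'].round(4),'close',np.degrees(np.arctan2(M[1,1],M[0,1])).round(1),'tilt',np.degrees(np.arccos(-M[2,2])).round(1),'F',np.round(s['ft_force'],1),'w',round(s['grip_width']*87,1),'gf',round(s['grip_force'],1),'j7',round(s['joint_positions'][6],2));return s
E
python3 - <<'E'
from h import *
for n in('top','scene'):
    im=ctrl.get_image(n);W=cloud(im);c=im['color'].astype(int)
    m=(c[...,0]>110)&(c[...,1]<60)&(c[...,2]<60)
    k,l,st,ce=cv2.connectedComponentsWithStats(m.astype(np.uint8))
    for i in range(1,k):
        P=W[l==i];P=P[~np.isnan(P[:,0])]
        if 4<len(P)<600 and abs(P[:,1].mean())<.3: print(n,len(P),np.median(P,0).round(4),ce[i].round(),'top',P[P[:,2].argmax()].round(4))
    # grey walls / lips top at z~.09
    m=(abs(W[...,2]-.086)<.008)&(abs(W[...,0]-.55)<.12)&(abs(W[...,1]+.17)<.15)
    P=W[m];print('lips',len(P),rect(P) if len(P)>9 else '')
    m=(abs(W[...,2]-.012)<.005)&(abs(W[...,0]-.55)<.2)&(abs(W[...,1]+.17)<.2)&(c.max(-1)-c.min(-1)<25)
    P=W[m];print('base',len(P),rect(P) if len(P)>9 else '')
go([.4628,-.009,.2],79)
E
```

```text
top 11 [ 0.625  -0.0685  0.1271] [338. 212.] top [ 0.6246 -0.0635  0.1297]
top 16 [ 0.5176 -0.0477  0.1265] [329. 256.] top [ 0.5174 -0.0464  0.1301]
top 67 [ 0.4648 -0.0097  0.0652] [314. 278.] top [ 0.4673 -0.0122  0.0716]
lips 263 (array([ 0.5468, -0.1888]), array([232.3,  82.5]), 79.1, 0.0868)
base 2065 (array([ 0.5143, -0.2125]), array([449.4, 241. ]), 50.6, 0.0123)
scene 10 [ 0.5199 -0.0421  0.1221] [303. 227.] top [ 0.525  -0.0454  0.1307]
scene 47 [ 0.4705 -0.0064  0.0622] [324. 242.] top [ 0.4684 -0.0092  0.0698]
scene 17 [ 0.6271 -0.0604  0.1243] [272. 244.] top [ 0.6317 -0.0586  0.1284]
scene 89 [0.742  0.1839 0.1695] [331. 288.] top [0.7382 0.1713 0.173 ]
scene 16 [0.7608 0.1942 0.0617] [329. 334.] top [0.7524 0.2022 0.0713]
lips 245 (array([ 0.5622, -0.1915]), array([240.9,  56.3]), 77.5, 0.0855)
base 1044 (array([ 0.522, -0.221]), array([437.3, 217.7]), 53.0, 0.0118)
slide [-1.682 -1.826  0.134] dist 0.622 ang [ 0.     0.    -0.494]
```

```bash
python3 -m inch '[{"slide":[-0.84,-0.91,0.07],"angular":[0,0,-0.494],"claw":-1},{"slide":[-0.84,-0.91,0.07],"angular":[0,0,-0.494],"claw":-1},{"slide":[-0.84,-0.91,0.07],"angular":[0,0,-0.494],"claw":-1},{"slide":[-0.84,-0.91,0.07],"angular":[0,0,-0.494],"claw":-1},{"slide":[-0.84,-0.91,0.07],"angular":[0,0,-0.494],"claw":-1},{"slide":[-0.84,-0.91,0.07],"angular":[0,0,-0.494],"claw":-1},{"slide":[-0.84,-0.91,0.07],"angular":[0,0,-0.494],"claw":-1},{"slide":[-0.84,-0.91,0.07],"angular":[0,0,-0.494],"claw":-1}]' 30
python3 -c "
from h import *
info();go([.4638,-.0095,.16],79)"
```

```text
time: 2.4
position: [0.374, 0.287, 0.2164]
tool_rot: [0.308, 3.126, 0.001]
ft_force: [0.0, 1.1, 0.1]
grip_width: 0.353
grip_force: 0.0
t 2.4 p [0.374  0.287  0.2164] close 78.7 tilt 0.1 F [0.  1.1 0.1] w 30.7 gf 0.0 j7 0.66
slide [-0.584 -1.093  0.225] dist 0.315 ang [ 0.002  0.001 -0.009]
```

```bash
python3 -m inch '[{"slide":[-0.53,-0.99,0.2],"angular":[0,0,0],"claw":-1},{"slide":[-0.53,-0.99,0.2],"angular":[0,0,0],"claw":-1},{"slide":[-0.53,-0.99,0.2],"angular":[0,0,0],"claw":-1},{"slide":[-0.53,-0.99,0.2],"angular":[0,0,0],"claw":-1},{"slide":[-0.53,-0.99,0.2],"angular":[0,0,0],"claw":-1},{"slide":[-0.53,-0.99,0.2],"angular":[0,0,0],"claw":-1},{"slide":[-0.53,-0.99,0.2],"angular":[0,0,0],"claw":-1},{"slide":[-0.53,-0.99,0.2],"angular":[0,0,0],"claw":-1}]'
python3 -c "
from h import *
info();go([.4645,-.0097,.09],79)"
```

```text
time: 3.2
position: [0.4564, 0.0221, 0.1661]
tool_rot: [0.3, 3.127, 0.001]
ft_force: [0.2, 0.7, 1.2]
grip_width: 0.003
grip_force: 0.0
t 3.2 p [0.4564 0.0221 0.1661] close 79.0 tilt 0.0 F [0.2 0.7 1.2] w 0.2 gf 0.0 j7 1.25
slide [-0.056 -0.119  0.304] dist 0.083 ang [ 0.001 -0.     0.001]
```

```bash
python3 -m inch '[{"slide":[-0.056,-0.119,0.15],"angular":[0,0,0],"claw":-1},{"slide":[-0.056,-0.119,0.304],"angular":[0,0,0],"claw":-1},{"slide":[-0.056,-0.119,0.36],"angular":[0,0,0],"claw":-1},{"slide":[-0.056,-0.119,0.4],"angular":[0,0,0],"claw":-1},{"slide":[-0.056,-0.119,0.43],"angular":[0,0,0],"claw":-1},{"slide":[-0.056,-0.119,0.43],"angular":[0,0,0],"claw":-1},{"slide":[-0.056,-0.119,0.43],"angular":[0,0,0],"claw":-1}]'
python3 - <<'E'
from h import *
info()
im=ctrl.get_image('scene');cv2.imwrite('pics/s1.png',cv2.resize(im['color'][140:320,180:420,::-1],None,fx=3,fy=3))
E
```

```text
time: 3.9
position: [0.4649, -0.0075, 0.0597]
tool_rot: [0.294, 3.127, 0.004]
ft_force: [-2.0, 5.0, 5.9]
grip_width: 0.007
grip_force: 3.0
t 3.9 p [ 0.4649 -0.0075  0.0597] close 79.2 tilt 0.2 F [-2.   5.   5.9] w 0.6 gf 3.0 j7 1.4
```

View pics/s1.png

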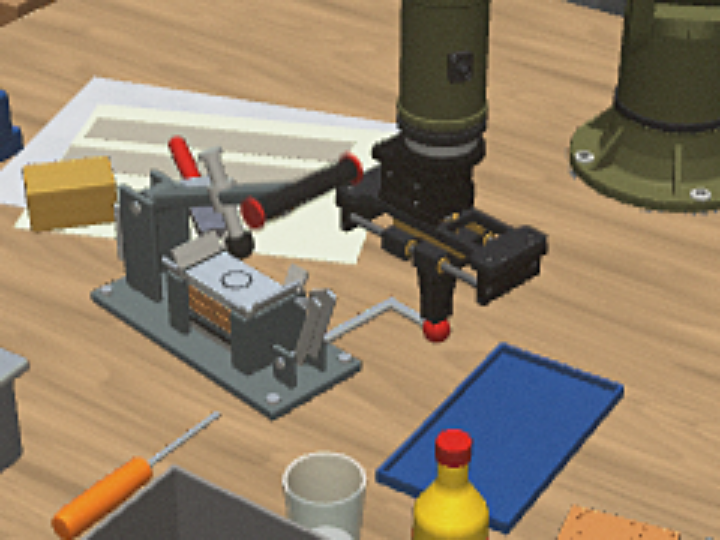

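The press is springing open: the beam is rising and the handle is clear of the gripper. I'll wait for it to finish, then rise and turn toward the foot.

```bash
python3 -m inch '[{"slide":[0,0,0],"angular":[0,0,0],"claw":-1},{"slide":[0,0,0],"angular":[0,0,0],"claw":-1},{"slide":[0,0,0],"angular":[0,0,0],"claw":-1},{"slide":[0,0,0],"angular":[0,0,0],"claw":-1},{"slide":[0,0,0],"angular":[0,0,0],"claw":-1},{"slide":[0,0,0],"angular":[0,0,0],"claw":-1},{"slide":[0,0,-0.2],"angular":[0,0,0],"claw":-1},{"slide":[0,0,-0.4],"angular":[0,0,0],"claw":-1},{"slide":[0,0,-0.7],"angular":[0,0,0.3],"claw":1},{"slide":[0,0,-0.7],"angular":[0,0,0.6],"claw":1}]'
python3 -m inch '[{"slide":[0,0,0],"angular":[0,0,0.9],"claw":1},{"slide":[0,0,0],"angular":[0,0,0.99],"claw":1},{"slide":[0,0,0],"angular":[0,0,0.99],"claw":1},{"slide":[0,0,0],"angular":[0,0,0.99],"claw":1}]'
python3 - <<'E'
from h import *
s=info()
im=ctrl.get_image('scene');W=cloud(im);c=im['color'].astype(int)
m=(W[...,2]>.25)&(abs(W[...,1]+.28)<.15)&(abs(W[...,0]-.53)<.15);P=W[m];print('beam',len(P),P.min(0),P.max(0))
im=ctrl.get_image('top');W=cloud(im)
for q in('old_foot','press'):
  for o in ctrl.outline_of(q,'top')[:1]:
    P=W[o['mask']];P=P[~np.isnan(P[:,0])];print(q,o['confidence'],*rect(P))
go([.545,-.13,.25],-11)
E
```

```text
time: 4.95
position: [0.4661, -0.0098, 0.239]
tool_rot: [0.768, 3.039, 0.005]
ft_force: [1.4, -0.9, -1.0]
grip_width: 0.112
grip_force: 0.0
time: 5.35
position: [0.4643, -0.0098, 0.2343]
tool_rot: [1.522, 2.747, 0.001]
ft_force: [0.5, -0.8, 0.7]
grip_width: 0.465
grip_force: 0.0
t 5.35 p [ 0.4643 -0.0098  0.2343] close 32.0 tilt 0.1 F [ 0.5 -0.8  0.7] w 40.5 gf 0.0 j7 0.49
beam 628 [ 0.46637033 -0.3442898   0.2501672 ] [ 0.58561679 -0.28403958  0.3472214 ]
old_foot 0.88 [ 0.5484 -0.1666] [93.2 54. ] 80.2 0.0729
press 0.57 [ 0.5447 -0.1878] [256. 103.] 79.4 0.0234
slide [-0.577  0.018 -0.064] dist 0.145 ang [1.000e-03 1.000e-03 1.444e+00]
```

```bash
python3 -m inch '[{"slide":[-0.2,0,-0.06],"angular":[0,0,0.3],"claw":1},{"slide":[-0.4,0.01,-0.06],"angular":[0,0,0.6],"claw":1},{"slide":[-0.577,0.018,-0.064],"angular":[0,0,0.95],"claw":1},{"slide":[-0.577,0.018,-0.064],"angular":[0,0,0.95],"claw":1},{"slide":[-0.577,0.018,-0.064],"angular":[0,0,0.95],"claw":1}]'
python3 -m inch '[{"slide":[0,0,0],"angular":[0,0,0.27],"claw":1},{"slide":[0,0,0],"angular":[0,0,0.494],"claw":1},{"slide":[0,0,0],"angular":[0,0,0.494],"claw":1},{"slide":[0,0,0],"angular":[0,0,0.494],"claw":1}]'
python3 - <<'E'
from h import *
s=info()
im=ctrl.get_image('wrist');save(im,'w1');W=cloud(im,s)
print(ctrl.get_image('wrist')['tool_from_camera'])
for q in('old_foot','press'):
  for o in ctrl.outline_of(q,'wrist')[:1]:
    P=W[o['mask']];P=P[~np.isnan(P[:,0])];print(q,o['confidence'],*rect(P))
go([.549,-.1695,.12],-11)
E
```

```text
time: 6.05
position: [0.5448, -0.1319, 0.2491]
tool_rot: [-2.151, -2.29, 0.002]
ft_force: [0.1, 1.1, 0.1]
grip_width: 0.989
grip_force: 0.0
time: 6.45
position: [0.5444, -0.1299, 0.2497]
tool_rot: [-2.422, -2.001, -0.001]
ft_force: [-0.0, 0.7, 0.1]
grip_width: 0.998
grip_force: 0.0
t 6.45 p [ 0.5444 -0.1299  0.2497] close -10.9 tilt 0.0 F [-0.   0.7  0.1] w 86.8 gf 0.0 j7 0.06
[[ 1.45995035e-03  9.55735794e-01  2.94222638e-01  8.15311733e-02]
 [ 9.99998922e-01 -1.44182947e-03 -2.78499107e-04  3.58111256e-04]
 [ 1.58047304e-04  2.94222727e-01 -9.55736868e-01 -1.50675190e-01]
 [ 0.00000000e+00  0.00000000e+00  0.00000000e+00  1.00000000e+00]]
old_foot 0.85 [ 0.5509 -0.1664] [93.1 50. ] 79.4 0.0725
press 0.98 [ 0.5426 -0.1439] [239.1 128.7] -72.0 0.0373
slide [-0.148  0.048  0.519] dist 0.135 ang [ 0.    -0.001 -0.003]
```

View pics/w1.png

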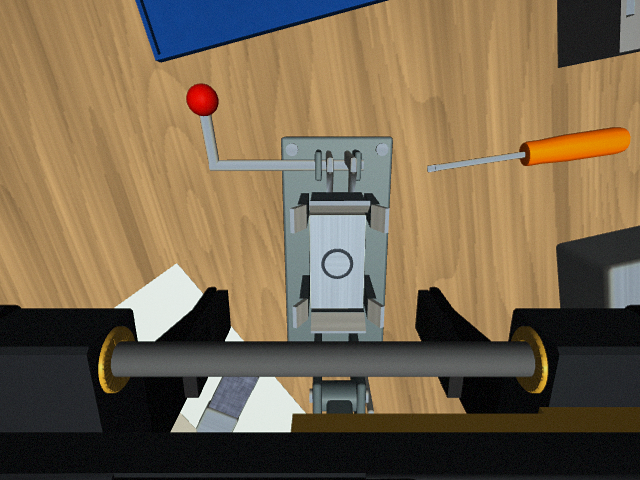

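Foot sits in the pocket with its ring at (337,263), the lips are symmetric about it, and the fingers straddle it. I'll measure the pocket from the lips and the base plate.

```bash
python3 - <<'E'
from h import *
s=ctrl.get_state()
for n in('wrist','top'):
    im=ctrl.get_image(n);W=cloud(im,s)
    c=np.array([.55,-.168]);a=np.radians(79);ya=np.array([np.cos(a),np.sin(a)]);xa=np.array([ya[1],-ya[0]])
    d=W[...,:2]-c;X=d@xa;Y=d@ya;Z=W[...,2]
    near=(abs(X)<.07)&(abs(Y)<.085)
    q=lambda v:np.percentile(v,[1,99]).round(4)
    for nm,m in(('lips',near&(Z>.081)&(Z<.094)),('foot',near&(abs(Z-.073)<.004)&(abs(X)<.03)&(abs(Y)<.052)),('base',near&(abs(Z-.012)<.004)&(abs(Y)<.03))):
        if m.sum()>10: print(n,nm,m.sum(),'x',q(X[m]),q(X[m]).mean(),'y',q(Y[m]),q(Y[m]).mean(),'z',np.median(Z[m]).round(4))
    # plate long edge direction
    for sgn in(-1,1):
        m=(abs(Z-.012)<.004)&(X*sgn>.04)&(X*sgn<.065)&(Y>-.06)&(Y<.17)
        ys=np.arange(-.05,.16,.01);e=[(y,np.percentile((X*sgn)[m&(abs(Y-y)<.005)],95)*sgn) for y in ys if (m&(abs(Y-y)<.005)).sum()>8]
        if len(e)>4: e=np.array(e);print(' edge',sgn,np.polyfit(e[:,0],e[:,1],1).round(4))
E
```

```text
wrist lips 2106 x [-0.0391  0.0422] 0.0015499999999999993 y [-0.0615  0.0593] -0.0011000000000000003 z 0.0874
wrist foot 5778 x [-0.0282  0.0258] -0.0011999999999999997 y [-0.0513  0.0481] -0.0016000000000000007 z 0.0726
wrist base 1998 x [-0.0529  0.0557] 0.0013999999999999985 y [-0.0295  0.0271] -0.0011999999999999997 z 0.0114
 edge -1 [-0.0006 -0.0527]
 edge 1 [-0.0082  0.0554]
top lips 40 x [-0.024   0.0247] 0.0003499999999999996 y [0.0547 0.0597] 0.0572 z 0.0885
 edge 1 [0.0144 0.0529]
```

```bash
python3 -c "
from h import *
go([.5507,-.1692,.12],-11);go([.5507,-.1692,.045],-11)"
```

```text
slide [-0.145  0.054  0.518] dist 0.135 ang [ 0.    -0.    -0.005]
slide [-0.145  0.054  0.818] dist 0.208 ang [ 0.    -0.    -0.005]
```

```bash
python3 -m inch '[{"slide":[-0.145,0.054,0.1],"angular":[0,0,0],"claw":1},{"slide":[-0.145,0.054,0.3],"angular":[0,0,0],"claw":1},{"slide":[-0.145,0.054,0.5],"angular":[0,0,0],"claw":1},{"slide":[-0.145,0.054,0.6],"angular":[0,0,0],"claw":1},{"slide":[-0.145,0.054,0.7],"angular":[0,0,0],"claw":1},{"slide":[-0.145,0.054,0.8],"angular":[0,0,0],"claw":1},{"slide":[-0.145,0.054,0.818],"angular":[0,0,0],"claw":1},{"slide":[-0.145,0.054,0.818],"angular":[0,0,0],"claw":1}]' && python3 -m inch '[{"slide":[0,0,0],"angular":[0,0,0],"claw":-1},{"slide":[0,0,0],"angular":[0,0,0],"claw":-1},{"slide":[0,0,0],"angular":[0,0,0],"claw":-1},{"slide":[0,0,0],"angular":[0,0,0],"claw":-1},{"slide":[0,0,0],"angular":[0,0,0],"claw":-1},{"slide":[0,0,0],"angular":[0,0,0],"claw":-1},{"slide":[0,0,0],"angular":[0,0,0],"claw":-1},{"slide":[0,0,0],"angular":[0,0,0],"claw":-1}]' 40; python3 -c "
from h import *
info()"
```

```text
time: 7.55
position: [0.5502, -0.1693, 0.0446]
tool_rot: [-2.427, -1.993, 0.002]
ft_force: [-0.4, 0.9, -0.4]
grip_width: 1.003
grip_force: 0.0
time: 8.35
position: [0.5504, -0.1691, 0.0453]
tool_rot: [-2.427, -1.993, 0.0]
ft_force: [-2.4, 0.4, 3.9]
grip_width: 0.574
grip_force: 40.0
t 8.35 p [ 0.5504 -0.1691  0.0453] close -11.2 tilt 0.0 F [-2.4  0.4  3.9] w 49.9 gf 40.0 j7 0.25
```

```bash
python3 -m inch '[{"slide":[0,0,-0.1],"angular":[0,0,0],"claw":-1},{"slide":[0,0,-0.2],"angular":[0,0,0],"claw":-1},{"slide":[0,0,-0.35],"angular":[0,0,0],"claw":-1},{"slide":[0,0,-0.48],"angular":[0,0,0],"claw":-1},{"slide":[0,0,-0.48],"angular":[0,0,0],"claw":-1}]' 50 && python3 -c "
from h import *
info();go([.524,.106,.15],2.6)
im=ctrl.get_image('top');W=cloud(im);c=im['color'].astype(int)
m=(c[...,2]>c[...,0]+40)&(W[...,2]<.03)&(abs(W[...,1]-.1)<.15)
P=W[m];(ce,s,a)=cv2.minAreaRect((P[:,:2]*1000).astype(np.float32));print(ce,s,a)
"
```

```text
time: 8.85
position: [0.5533, -0.1703, 0.1686]
tool_rot: [2.424, 1.99, 0.008]
ft_force: [0.7, -0.2, -5.1]
grip_width: 0.57
grip_force: 50.0
t 8.85 p [ 0.5533 -0.1703  0.1686] close -11.2 tilt 0.5 F [ 0.7 -0.2 -5.1] w 49.6 gf 50.0 j7 0.18
slide [ 1.061 -0.331  0.072] dist 0.278 ang [ 0.015  0.001 -0.461]
(525.92138671875, 103.06889343261719) (217.8614044189453, 122.49638366699219) 2.8798344135284424
```

```bash
python3 -m inch '[{"slide":[0.18,-0.06,0],"angular":[0,0,0],"claw":-1},{"slide":[0.36,-0.12,0],"angular":[0,0,-0.1],"claw":-1},{"slide":[0.54,-0.18,0],"angular":[0,0,-0.3],"claw":-1},{"slide":[0.72,-0.24,0],"angular":[0,0,-0.46],"claw":-1},{"slide":[0.88,-0.3,0],"angular":[0,0,-0.46],"claw":-1},{"slide":[0.99,-0.31,0.03],"angular":[0,0,-0.46],"claw":-1},{"slide":[0.99,-0.31,0.06],"angular":[0,0,-0.46],"claw":-1}]' && python3 -c "
from h import *
info();go([.525,.104,.032],2.8)
for q in ('tray_mid','old_foot'):
  pass"
```

```text
time: 9.6
position: [0.5205, 0.0948, 0.1467]
tool_rot: [-2.158, -2.278, 0.002]
ft_force: [0.3, 1.4, -5.9]
grip_width: 0.57
grip_force: 50.0
t 9.6 p [0.5205 0.0948 0.1467] close 3.1 tilt 0.3 F [ 0.3  1.4 -5.9] w 49.6 gf 50.0 j7 -0.12
slide [0.035 0.022 0.459] dist 0.115 ang [-0.008 -0.004  0.01 ]
```

```bash
python3 -m inch '[{"slide":[0.035,0.022,0.05],"angular":[0,0,0],"claw":-1},{"slide":[0.035,0.022,0.15],"angular":[-0.008,-0.004,0.01],"claw":-1},{"slide":[0.035,0.022,0.28],"angular":[-0.008,-0.004,0.01],"claw":-1},{"slide":[0.035,0.022,0.38],"angular":[-0.008,-0.004,0.01],"claw":-1},{"slide":[0.035,0.022,0.44],"angular":[-0.008,-0.004,0.01],"claw":-1},{"slide":[0.035,0.022,0.46],"angular":[-0.008,-0.004,0.01],"claw":-1},{"slide":[0.035,0.022,0.46],"angular":[-0.008,-0.004,0.01],"claw":-1}]' && python3 -c "
from h import *
info()"
```

```text
time: 10.3
position: [0.5276, 0.0968, 0.0342]
tool_rot: [2.175, 2.261, -0.0]
ft_force: [-0.4, 0.5, -5.7]
grip_width: 0.575
grip_force: 50.0
t 10.3 p [0.5276 0.0968 0.0342] close 2.2 tilt 0.2 F [-0.4  0.5 -5.7] w 50.1 gf 50.0 j7 -0.09
```

```bash
python3 -m inch '[{"slide":[0,0,0],"angular":[0,0,0],"claw":-1},{"slide":[0,0,0],"angular":[0,0,0],"claw":-1},{"slide":[0,0,0],"angular":[0,0,0],"claw":-1}]' && python3 -c "
from h import *
info();go([.525,.104,.031],2.8)"
```

```text
time: 10.6
position: [0.5288, 0.0978, 0.0362]
tool_rot: [2.173, 2.261, 0.006]
ft_force: [0.1, 0.1, -6.1]
grip_width: 0.568
grip_force: 50.0
t 10.6 p [0.5288 0.0978 0.0362] close 2.3 tilt 0.4 F [ 0.1  0.1 -6.1] w 49.4 gf 50.0 j7 -0.09
slide [ 0.025 -0.014  0.021] dist 0.009 ang [ 0.012  0.002 -0.017]
```

```bash
python3 -m inch '[{"slide":[0.025,-0.014,0],"angular":[0,0,0],"claw":-1},{"slide":[0.025,-0.014,0.01],"angular":[0,0,0],"claw":-1},{"slide":[0.025,-0.014,0.018],"angular":[0,0,0],"claw":-1},{"slide":[0.025,-0.014,0.018],"angular":[0,0,0],"claw":-1}]' && python3 -c "
from h import *
info();go([.525,.104,.030],2.8)"
```

```text
time: 11.0
position: [0.5238, 0.1036, 0.0302]
tool_rot: [2.173, 2.263, 0.002]
ft_force: [-0.3, -0.0, -5.9]
grip_width: 0.57
grip_force: 50.0
t 11.0 p [0.5238 0.1036 0.0302] close 2.3 tilt 0.2 F [-0.3 -0.  -5.9] w 49.6 gf 50.0 j7 -0.1
slide [0.001 0.005 0.001] dist 0.001 ang [ 0.007  0.005 -0.017]
```

```bash
python3 -m inch '[{"slide":[0,0,0.006],"angular":[0,0,0],"claw":-1},{"slide":[0,0,0.01],"angular":[0,0,0],"claw":-1},{"slide":[0,0,0.01],"angular":[0,0,0],"claw":-1}]'
```

```text
time: 11.3
position: [0.5243, 0.1035, 0.0293]
tool_rot: [2.175, 2.262, 0.002]
ft_force: [-3.4, -1.5, 6.2]
grip_width: 0.568
grip_force: 50.0
```

```bash
python3 - <<'E'
from h import *
s=info();im=ctrl.get_image('scene');cv2.imwrite('pics/s2.png',cv2.resize(im['color'][190:350,260:460,::-1],None,fx=3.5,fy=3.5))
E
```

```text
t 11.3 p [0.5243 0.1035 0.0293] close 2.3 tilt 0.2 F [-3.4 -1.5  6.2] w 49.4 gf 50.0 j7 -0.1
```

View pics/s2.png

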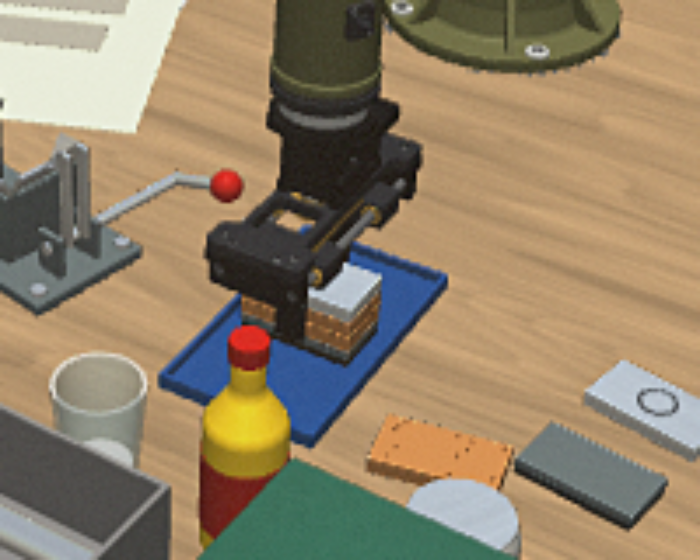

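Foot stands upright in the tray (around (310,310) in the crop) and the force shows it resting. Release and go look at the shoe, pad and cap.

```bash
python3 -m inch '[{"slide":[0,0,0],"angular":[0,0,0],"claw":0.8},{"slide":[0,0,0],"angular":[0,0,0],"claw":0.8},{"slide":[0,0,0],"angular":[0,0,0],"claw":0.8},{"slide":[0,0,-0.2],"angular":[0,0,0],"claw":1},{"slide":[0,0,-0.4],"angular":[0,0,0],"claw":1},{"slide":[0.1,0,-0.6],"angular":[0,0,0],"claw":1},{"slide":[0.3,0.05,-0.8],"angular":[0,0,0.1],"claw":1},{"slide":[0.5,0.1,-0.9],"angular":[0,0,0.2],"claw":1},{"slide":[0.6,0.15,-0.9],"angular":[0,0,0.3],"claw":1},{"slide":[0.66,0.16,-0.9],"angular":[0,0,0.3],"claw":1}]' && python3 - <<'E'
from h import *
s=info();im=ctrl.get_image('wrist');save(im,'w2');W=cloud(im,s)
im2=ctrl.get_image('top');V=cloud(im2)
for q in('shoe','pad1','cap','old_foot','tin'):
  for n,w in(('wrist',W),('top',V)):
   for o in ctrl.outline_of(q,n)[:3]:
    if o['confidence']<.4: continue
    P=w[o['mask']];P=P[~np.isnan(P[:,0])]
    if len(P)>20: print(n,q,round(o['confidence'],2),np.round(o['bbox']),*rect(P))
E
```

```text
time: 12.35
position: [0.5577, 0.2762, 0.2556]
tool_rot: [2.341, 2.089, 0.013]
ft_force: [0.3, -0.5, 0.7]
grip_width: 1.001
grip_force: 0.0
t 12.35 p [0.5577 0.2762 0.2556] close -6.5 tilt 0.5 F [ 0.3 -0.5  0.7] w 87.1 gf 0.0 j7 -0.56
wrist shoe 0.64 [307. 138.  52.  94.] [0.554  0.3436] [90.3 50.1] 84.5 0.0134
top shoe 0.74 [189. 246.  25.  22.] [0.5525 0.3272] [59.8 49.7] 83.1 0.014
top shoe 0.45 [331. 258.  47.  52.] [ 0.5169 -0.0739] [140.8  34.9] -20.8 0.0427
wrist pad1 0.95 [357. 226.  70.  92.] [0.5971 0.2526] [90.1 49.9] -77.1 0.0124
top pad1 0.75 [218. 230.  36.  18.] [0.5968 0.2526] [89.2 48.9] -77.2 0.0131
wrist cap 0.84 [216. 143.  54.  96.] [0.4633 0.3532] [89.9 50.5] 80.8 0.0125
top cap 0.91 [183. 281.  30.  14.] [0.4621 0.3445] [72.6 47. ] 80.6 0.0128
wrist old_foot 0.75 [309. 365.  61.  94.] [0.5249 0.104 ] [91.2 50. ] -87.3 0.0559
top old_foot 0.78 [270. 255.  35.  16.] [0.524  0.1039] [89.9 49.9] -87.3 0.0568
wrist tin 0.94 [504. 140. 128.  93.] [0.7257 0.3272] [66.5 66.2] -31.8 0.0939
top tin 0.79 [185. 177.  32.  35.] [0.7305 0.3254] [69.7 56.2] 84.3 0.0936
```

View pics/w2.png

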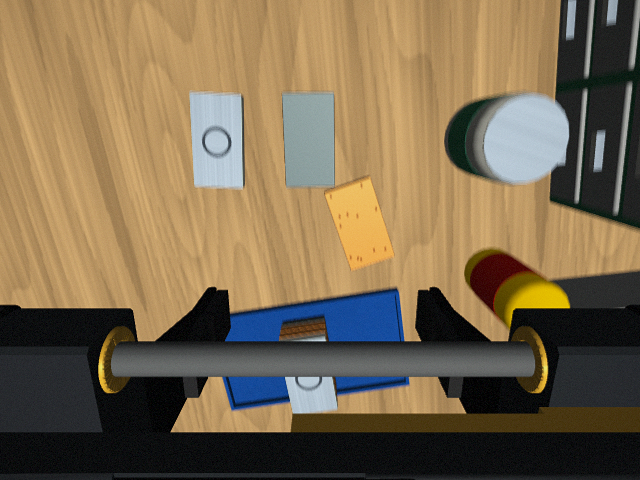

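The wrist view shows the shoe at (308,138), now shifted from where it was; one pad at (357,226); the cap at (216,143); the foot standing in the tray at (308,370). Now grasping the shoe.

```bash
python3 -c "
from h import *
info();go([.554,.3436,.08],-5.5);go([.554,.3436,.016],-5.5)"
```

```text
t 12.95 p [0.5567 0.2698 0.253 ] close -6.8 tilt 0.3 F [ 0.5 -0.4 -0.3] w 86.9 gf 0.0 j7 -0.55
slide [ 0.293 -0.049  0.691] dist 0.188 ang [ 0.009  0.002 -0.043]
slide [ 0.293 -0.05   0.947] dist 0.248 ang [ 0.009  0.002 -0.043]
```

```bash
python3 -m inch '[{"slide":[0.1,-0.02,0.15],"angular":[0,0,0],"claw":0.61},{"slide":[0.2,-0.04,0.35],"angular":[0.009,0.002,-0.043],"claw":0.61},{"slide":[0.293,-0.05,0.5],"angular":[0.009,0.002,-0.043],"claw":0.61},{"slide":[0.293,-0.05,0.65],"angular":[0.009,0.002,-0.043],"claw":0.61},{"slide":[0.293,-0.05,0.69],"angular":[0.009,0.002,-0.043],"claw":0.61},{"slide":[0.293,-0.05,0.69],"angular":[0.009,0.002,-0.043],"claw":0.61},{"slide":[0.293,-0.05,0.69],"angular":[0.009,0.002,-0.043],"claw":0.61}]' && python3 - <<'E'
from h import *
s=info();im=ctrl.get_image('wrist');W=cloud(im,s)
for q in('shoe',):
   for o in ctrl.outline_of(q,'wrist')[:3]:
    P=W[o['mask']];P=P[~np.isnan(P[:,0])]
    if len(P)>20: print(q,round(o['confidence'],2),np.round(o['bbox']),*rect(P))
go([.554,.3436,.016],-5.5)
E
```

```text
time: 13.65
position: [0.5552, 0.344, 0.0825]
tool_rot: [2.325, 2.111, 0.004]
ft_force: [-0.1, -0.0, 1.0]
grip_width: 0.805
grip_force: 0.0
t 13.65 p [0.5552 0.344  0.0825] close -5.5 tilt 0.2 F [-0.1 -0.   1. ] w 70.0 gf 0.0 j7 -0.6
slide [-0.005 -0.007  0.269] dist 0.067 ang [ 0.007 -0.005 -0.   ]
```

```bash
python3 -m inch '[{"slide":[-0.005,-0.005,0.1],"angular":[0,0,0],"claw":0.61},{"slide":[-0.005,-0.005,0.2],"angular":[0.005,-0.005,0],"claw":0.61},{"slide":[-0.005,-0.005,0.25],"angular":[0.005,-0.005,0],"claw":0.61},{"slide":[-0.005,-0.005,0.268],"angular":[0.005,-0.005,0],"claw":0.61},{"slide":[-0.005,-0.005,0.268],"angular":[0.005,-0.005,0],"claw":0.61},{"slide":[-0.005,-0.005,0.268],"angular":[0.005,-0.005,0],"claw":0.61}]' && python3 -c "
from h import *
info();go([.554,.3436,.016],-5.5)"
```

```text
time: 14.35
position: [0.5531, 0.3437, 0.0147]
tool_rot: [2.324, 2.113, -0.003]
ft_force: [-0.0, 1.0, 0.2]
grip_width: 0.802
grip_force: 0.0
t 14.35 p [0.5531 0.3437 0.0147] close -5.4 tilt 0.1 F [-0.   1.   0.2] w 69.8 gf 0.0 j7 -0.58
slide [-0.     0.004 -0.005] dist 0.002 ang [-0.002  0.003  0.002]
```

```bash
python3 -m inch '[{"slide":[0,0,-0.006],"angular":[0,0,0],"claw":-1},{"slide":[0,0,-0.006],"angular":[0,0,0],"claw":-1},{"slide":[0,0,-0.006],"angular":[0,0,0],"claw":-1},{"slide":[0,0,-0.006],"angular":[0,0,0],"claw":-1},{"slide":[0,0,-0.006],"angular":[0,0,0],"claw":-1},{"slide":[0,0,-0.006],"angular":[0,0,0],"claw":-1}]' 45 && python3 -m inch '[{"slide":[0,0,-0.1],"angular":[0,0,0],"claw":-1},{"slide":[0,0,-0.2],"angular":[0,0,0],"claw":-1},{"slide":[0,0,-0.4],"angular":[0,0,0],"claw":-1},{"slide":[0,0,-0.6],"angular":[0,0,0],"claw":-1},{"slide":[0,0,-0.7],"angular":[0,0,0],"claw":-1},{"slide":[0,0,-0.7],"angular":[0,0,0],"claw":-1}]' 50 && python3 -c "
from h import *
info();go([.5512,-.1694,.18],-11)"
```

```text
time: 14.95
position: [0.5528, 0.3435, 0.0153]
tool_rot: [2.324, 2.113, -0.004]
ft_force: [1.6, 0.4, 2.4]
grip_width: 0.571
grip_force: 45.0
time: 15.55
position: [0.5543, 0.3449, 0.1939]
tool_rot: [2.324, 2.114, 0.004]
ft_force: [0.9, 0.4, -3.2]
grip_width: 0.567
grip_force: 50.0
t 15.55 p [0.5543 0.3449 0.1939] close -5.4 tilt 0.2 F [ 0.9  0.4 -3.2] w 49.3 gf 50.0 j7 -0.62
slide [-2.049  0.182  0.052] dist 0.514 ang [ 0.004 -0.004  0.186]
```

```bash
python3 -m inch '[{"slide":[-0.18,0.02,0],"angular":[0,0,0],"claw":-1},{"slide":[-0.36,0.03,0],"angular":[0,0,0],"claw":-1},{"slide":[-0.54,0.05,0],"angular":[0,0,0],"claw":-1},{"slide":[-0.72,0.06,0],"angular":[0,0,0],"claw":-1},{"slide":[-0.9,0.08,0],"angular":[0,0,0],"claw":-1},{"slide":[-0.98,0.09,0],"angular":[0,0,0],"claw":-1}]' && python3 -m inch '[{"slide":[-0.18,0.02,0],"angular":[0,0,0],"claw":-1},{"slide":[-0.36,0.03,0],"angular":[0,0,0.1],"claw":-1},{"slide":[-0.54,0.05,0],"angular":[0,0,0.186],"claw":-1},{"slide":[-0.72,0.06,0],"angular":[0,0,0.186],"claw":-1},{"slide":[-0.88,0.08,0],"angular":[0,0,0.186],"claw":-1},{"slide":[-0.96,0.09,0],"angular":[0,0,0.186],"claw":-1},{"slide":[-0.98,0.09,0],"angular":[0,0,0.186],"claw":-1}]' && python3 -c "
from h import *
info();go([.5512,-.1694,.18],-11)"
```

```text
time: 16.15
position: [0.5499, 0.0913, 0.1875]
tool_rot: [-2.33, -2.106, 0.016]
ft_force: [0.2, -0.0, -2.7]
grip_width: 0.569
grip_force: 50.0
time: 16.85
position: [0.5487, -0.1519, 0.1885]
tool_rot: [-2.428, -1.99, 0.013]
ft_force: [-0.4, 0.0, -3.4]
grip_width: 0.569
grip_force: 50.0
t 16.85 p [ 0.5487 -0.1519  0.1885] close -11.3 tilt 0.5 F [-0.4  0.  -3.4] w 49.5 gf 50.0 j7 0.12
slide [-0.067  0.024  0.034] dist 0.02 ang [-0.013  0.01  -0.011]
```

```bash
python3 -m inch '[{"slide":[-0.067,0.024,0.034],"angular":[-0.013,0.01,-0.011],"claw":-1},{"slide":[-0.067,0.024,0.034],"angular":[-0.013,0.01,-0.011],"claw":-1},{"slide":[-0.067,0.024,0.034],"angular":[-0.013,0.01,-0.011],"claw":-1},{"slide":[-0.067,0.024,0.034],"angular":[-0.013,0.01,-0.011],"claw":-1},{"slide":[-0.067,0.024,0.034],"angular":[-0.013,0.01,-0.011],"claw":-1}]' && cat >> h.py <<'E'
PC=np.array([.5512,-.1694])
def held(s,zlo,zhi):
    "held plate from wrist cam, tool frame: extent along x and y, edge slope"
    im=ctrl.get_image('wrist');T=np.array(im['tool_from_camera']);E=dict(im);E['extrinsics']=T;P=cloud(E)
    m=(P[...,2]>zlo)&(P[...,2]<zhi)&(abs(P[...,0])<.07)&(abs(P[...,1])<.029);Q=P[m]
    print('held n',len(Q),'x',np.percentile(Q[:,0],[1,99]).round(4),'y',np.percentile(Q[:,1],[1,99]).round(4),'z',np.median(Q[:,2]).round(4))
    ys=np.arange(-.02,.021,.004);e=np.array([(y,np.percentile(Q[abs(Q[:,1]-y)<.002][:,0],98)) for y in ys if (abs(Q[:,1]-y)<.002).sum()>5])
    if len(e)>3: print('far edge x,slope deg',e[:,1].max().round(4),np.degrees(np.polyfit(e[:,0],e[:,1],1)[0]).round(1))
    save(im,'held')
E
python3 - <<'E'
from h import *
s=info();held(s,-.02,.02);go([.5512,-.1694,.06],-11);go([.5512,-.1694,.037],-11)
E
```

```text
time: 17.35
position: [0.5541, -0.1643, 0.1826]
tool_rot: [2.415, 2.007, 0.007]
ft_force: [0.0, 0.1, -2.6]
grip_width: 0.565
grip_force: 50.0
t 17.35 p [ 0.5541 -0.1643  0.1826] close -10.6 tilt 0.3 F [ 0.   0.1 -2.6] w 49.2 gf 50.0 j7 0.17
held n 18720 x [-0.0429  0.0453] y [-0.0268  0.0267] z 0.0019
far edge x,slope deg 0.0452 0.0
slide [-0.022 -0.01   0.491] dist 0.123 ang [ 0.008 -0.005  0.014]
slide [-0.022 -0.01   0.583] dist 0.146 ang [ 0.008 -0.005  0.014]
```

View pics/held.png

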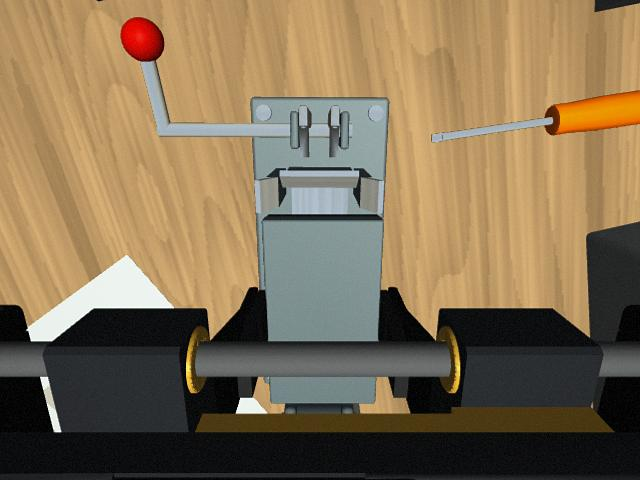

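The shoe is held square and centred, its far edge at row 218. Lowering it to just above the lips, then fine alignment.

```bash
python3 -m inch '[{"slide":[-0.022,-0.01,0.1],"angular":[0.008,-0.005,0.014],"claw":-1},{"slide":[-0.022,-0.01,0.2],"angular":[0.008,-0.005,0.014],"claw":-1},{"slide":[-0.022,-0.01,0.27],"angular":[0.008,-0.005,0.014],"claw":-1},{"slide":[-0.022,-0.01,0.27],"angular":[0.008,-0.005,0.014],"claw":-1},{"slide":[-0.022,-0.01,0.27],"angular":[0.008,-0.005,0.014],"claw":-1},{"slide":[-0.022,-0.01,0.27],"angular":[0.008,-0.005,0.014],"claw":-1}]' && python3 - <<'E'
from h import *
s=info();held(s,-.02,.02);go([.5512,-.1694,.06],-11);go([.5512,-.1694,.037],-11)
im=ctrl.get_image('wrist');W=cloud(im,s)
a=np.radians(79);ya=np.array([np.cos(a),np.sin(a)]);xa=np.array([ya[1],-ya[0]])
d=W[...,:2]-PC;X=d@xa;Y=d@ya;Z=W[...,2];q=lambda v:np.percentile(v,[1,99]).round(4)
m=(abs(Z-.012)<.004)&(abs(Y-.09)<.03)&(abs(X)<.07);print('base x',q(X[m]),q(X[m]).mean())
m=(abs(Z-.086)<.006)&(abs(Y-.06)<.02)&(abs(X)<.05);print('lip',q(X[m]),q(Y[m]))
E
```

```text
time: 18.0
position: [0.5517, -0.1709, 0.1166]
tool_rot: [2.424, 1.995, 0.002]
ft_force: [0.4, -0.2, -2.9]
grip_width: 0.563
grip_force: 50.0
t 18.0 p [ 0.5517 -0.1709  0.1166] close -11.1 tilt 0.1 F [ 0.4 -0.2 -2.9] w 49.0 gf 50.0 j7 0.21
held n 18716 x [-0.0429  0.0453] y [-0.0268  0.0267] z 0.0019
far edge x,slope deg 0.0452 0.1
slide [ 0.006 -0.004  0.226] dist 0.057 ang [ 0.005  0.001 -0.003]
slide [ 0.006 -0.004  0.318] dist 0.08 ang [ 0.005  0.001 -0.003]
base x [-0.0539  0.0533] -0.00030000000000000165
lip [-0.0408  0.0405] [0.0404 0.0609]
```

```bash
python3 -m inch '[{"slide":[0.006,-0.004,0.05],"angular":[0.005,0,0],"claw":-1},{"slide":[0.006,-0.004,0.1],"angular":[0.005,0,0],"claw":-1},{"slide":[0.006,-0.004,0.16],"angular":[0.005,0,0],"claw":-1},{"slide":[0.006,-0.004,0.22],"angular":[0.005,0,0],"claw":-1},{"slide":[0.006,-0.004,0.27],"angular":[0.005,0,0],"claw":-1},{"slide":[0.006,-0.004,0.3],"angular":[0.005,0,0],"claw":-1},{"slide":[0.006,-0.004,0.3],"angular":[0.005,0,0],"claw":-1}]' && python3 -c "
from h import *
s=info();go([.5512,-.1694,.037],-11)"
```

```text
time: 18.8
position: [0.5488, -0.169, 0.0384]
tool_rot: [-2.423, -1.994, 0.007]
ft_force: [-0.5, 0.5, -2.9]
grip_width: 0.569
grip_force: 50.0
t 18.8 p [ 0.5488 -0.169   0.0384] close -11.1 tilt 0.3 F [-0.5  0.5 -2.9] w 49.5 gf 50.0 j7 0.25
slide [0.    0.01  0.006] dist 0.003 ang [-0.01   0.002 -0.004]
```

```bash
python3 -m inch '[{"slide":[0,0.008,0.006],"angular":[-0.008,0,0],"claw":-1},{"slide":[0,0.008,0.012],"angular":[-0.008,0,0],"claw":-1},{"slide":[0,0.008,0.012],"angular":[-0.008,0,0],"claw":-1}]' && python3 -c "
from h import *
s=info()"
```

```text
time: 19.1
position: [0.5523, -0.1696, 0.0375]
tool_rot: [2.424, 1.995, 0.002]
ft_force: [-0.2, 0.2, -2.9]
grip_width: 0.571
grip_force: 50.0
t 19.1 p [ 0.5523 -0.1696  0.0375] close -11.1 tilt 0.1 F [-0.2  0.2 -2.9] w 49.6 gf 50.0 j7 0.26
```

```bash
python3 -m inch '[{"slide":[0,-0.004,0.004],"angular":[0,0,0],"claw":-1},{"slide":[0,-0.004,0.008],"angular":[0,0,0],"claw":-1},{"slide":[0,-0.004,0.008],"angular":[0,0,0],"claw":-1}]' && python3 -c "
from h import *
s=info()"
```

```text
time: 19.4
position: [0.551, -0.1694, 0.0354]
tool_rot: [2.425, 1.995, 0.001]
ft_force: [-0.5, 1.5, -1.3]
grip_width: 0.566
grip_force: 50.0
t 19.4 p [ 0.551  -0.1694  0.0354] close -11.1 tilt 0.1 F [-0.5  1.5 -1.3] w 49.2 gf 50.0 j7 0.26
```

```bash
python3 -m inch '[{"slide":[0,0,0],"angular":[0,0,0],"claw":0.6},{"slide":[0,0,0],"angular":[0,0,0],"claw":0.6},{"slide":[0,0,0],"angular":[0,0,0],"claw":0.6},{"slide":[0,0,-0.1],"angular":[0,0,0],"claw":0.6},{"slide":[0,0,-0.3],"angular":[0,0,0],"claw":0.6},{"slide":[0,0,-0.5],"angular":[0,0,0],"claw":0.6},{"slide":[0.05,0,-0.68],"angular":[0,0,0],"claw":0.6},{"slide":[0.1,0,-0.68],"angular":[0,0,0],"claw":0.6},{"slide":[0.1,0,-0.68],"angular":[0,0,0],"claw":0.6}]' && cat >> h.py <<'E'
def pocket(s):
    im=ctrl.get_image('wrist');W=cloud(im,s);a=np.radians(79);ya=np.array([np.cos(a),np.sin(a)]);xa=np.array([ya[1],-ya[0]])
    d=W[...,:2]-PC;X=d@xa;Y=d@ya;Z=W[...,2];m=(abs(X)<.023)&(abs(Y)<.043);print('stack top',np.nanpercentile(Z[m],[5,50,95]).round(4))
    P=np.stack([X,Y,Z],-1)[(abs(X)<.035)&(abs(Y)<.055)&(abs(Z-np.nanmedian(Z[m]))<.004)]
    print('plate x',np.percentile(P[:,0],[1,99]).round(4),'y',np.percentile(P[:,1],[1,99]).round(4),'tilt',np.linalg.lstsq(np.c_[P[:,:2],np.ones(len(P))],P[:,2],rcond=None)[0][:2].round(3))
    return im
E
python3 - <<'E'
from h import *
s=info();pocket(s)
im2=ctrl.get_image('top');V=cloud(im2);save(im2,'top2')
for q in('pad1','cap'):
   for o in ctrl.outline_of(q,'top')[:4]:
    P=V[o['mask']];P=P[~np.isnan(P[:,0])]
    if len(P)>20: print(q,round(o['confidence'],2),np.round(o['bbox']),*rect(P))
go([.5970,.2526,.2],12.9)
E
```

```text
time: 20.3
position: [0.5568, -0.1424, 0.2061]
tool_rot: [2.421, 1.999, 0.006]
ft_force: [-0.0, 1.0, -1.6]
grip_width: 0.801
grip_force: 0.0
t 20.3 p [ 0.5568 -0.1424  0.2061] close -10.9 tilt 0.3 F [-0.   1.  -1.6] w 69.7 gf 0.0 j7 0.11
stack top [0.0323 0.0335 0.0346]
plate x [-0.0277  0.0276] y [-0.0485  0.039 ] tilt [0.    0.001]
pad1 0.65 [218. 230.  36.  23.] [0.5967 0.2517] [90.8 50.8] -77.6 0.0129
pad1 0.25 [452. 250.  55.  56.] [ 0.5208 -0.3161] [109.9  21.4] -11.4 0.339
cap 0.76 [179. 279.  40.  21.] [0.4633 0.3531] [91.2 49.7] 81.4 0.0129
cap 0.59 [354. 164.  14.  47.] [ 0.7824 -0.1152] [121.  22.] -1.6 0.0239
cap 0.52 [242. 173.  22.  29.] [0.7328 0.1784] [52.2 47.3] -52.7 0.1125
slide [ 1.594 -0.14   0.011] dist 0.4 ang [-0.003  0.002 -0.801]
```

```bash
python3 -m inch '[{"slide":[0.18,-0.01,0],"angular":[0,0,0],"claw":0.6},{"slide":[0.36,-0.03,0],"angular":[0,0,-0.1],"claw":0.6},{"slide":[0.54,-0.05,0],"angular":[0,0,-0.3],"claw":0.6},{"slide":[0.72,-0.06,0],"angular":[0,0,-0.5],"claw":0.6},{"slide":[0.8,-0.07,0],"angular":[0,0,-0.7],"claw":0.6},{"slide":[0.8,-0.07,0],"angular":[0,0,-0.8],"claw":0.6},{"slide":[0.8,-0.07,0],"angular":[0,0,-0.8],"claw":0.6}]' && python3 -c "
from h import *
s=info();go([.599,.2428,.1],12.6);go([.599,.2428,.015],12.6)"
```

```text
time: 21.2
position: [0.5761, 0.0549, 0.2032]
tool_rot: [1.957, 2.457, -0.004]
ft_force: [0.8, -0.3, 0.4]
grip_width: 0.802
grip_force: 0.0
t 21.2 p [0.5761 0.0549 0.2032] close 12.9 tilt 0.1 F [ 0.8 -0.3  0.4] w 69.8 gf 0.0 j7 0.15
slide [0.713 0.258 0.411] dist 0.216 ang [-0.003  0.004  0.012]
slide [0.714 0.259 0.751] dist 0.267 ang [-0.003  0.004  0.012]
```

View pics/top2.png

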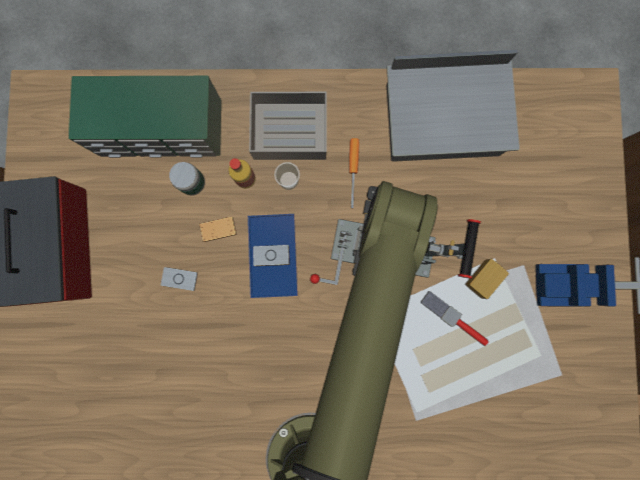

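Only one cork pad is visible on the bench, at (218,229); the area the arm hid at the start is empty too. The foot in the tray at (271,255) sits centred. Now the pad.

```bash
python3 -m inch '[{"slide":[0.17,0.06,0],"angular":[0,0,0.012],"claw":0.6},{"slide":[0.34,0.12,0],"angular":[0,0,0.012],"claw":0.6},{"slide":[0.5,0.18,0.05],"angular":[0,0,0.012],"claw":0.6},{"slide":[0.64,0.24,0.2],"angular":[0,0,0.012],"claw":0.6},{"slide":[0.713,0.258,0.35],"angular":[0,0,0.012],"claw":0.6},{"slide":[0.713,0.258,0.42],"angular":[0,0,0.012],"claw":0.6},{"slide":[0.713,0.258,0.42],"angular":[0,0,0.012],"claw":0.6},{"slide":[0.713,0.258,0.42],"angular":[0,0,0.012],"claw":0.6}]' && python3 - <<'E'
from h import *
s=info();im=ctrl.get_image('wrist');save(im,'w3');W=cloud(im,s)
for o in ctrl.outline_of('pad1','wrist')[:3]:
    P=W[o['mask']];P=P[~np.isnan(P[:,0])];print(round(o['confidence'],2),np.round(o['bbox']),*rect(P))
go([.599,.2428,.015],12.6)
E
```

```text
time: 22.0
position: [0.6006, 0.2409, 0.0997]
tool_rot: [1.968, 2.446, -0.002]
ft_force: [0.8, 0.3, 0.1]
grip_width: 0.798
grip_force: 0.0
t 22.0 p [0.6006 0.2409 0.0997] close 12.4 tilt 0.2 F [0.8 0.3 0.1] w 69.4 gf 0.0 j7 -0.1
0.87 [319. 235.  78. 134.] [0.5972 0.2521] [90.6 50.1] -77.1 0.0125
slide [ 0.007 -0.011  0.346] dist 0.087 ang [ 0.008  0.002 -0.008]
```

```bash
python3 -m inch '[{"slide":[0.007,-0.009,0.12],"angular":[0.008,0,-0.01],"claw":0.6},{"slide":[0.007,-0.009,0.22],"angular":[0.008,0,-0.01],"claw":0.6},{"slide":[0.007,-0.009,0.3],"angular":[0.008,0,-0.01],"claw":0.6},{"slide":[0.007,-0.009,0.335],"angular":[0.008,0,-0.01],"claw":0.6},{"slide":[0.007,-0.009,0.345],"angular":[0.008,0,-0.01],"claw":0.6},{"slide":[0.007,-0.009,0.345],"angular":[0.008,0,-0.01],"claw":0.6},{"slide":[0.007,-0.009,0.345],"angular":[0.008,0,-0.01],"claw":0.6}]' && python3 -c "
from h import *
s=info()"
```

```text
time: 22.8
position: [0.5988, 0.2444, 0.0152]
tool_rot: [1.959, 2.455, -0.001]
ft_force: [0.1, 0.4, -0.3]
grip_width: 0.8
grip_force: 0.0
t 22.8 p [0.5988 0.2444 0.0152] close 12.8 tilt 0.0 F [ 0.1  0.4 -0.3] w 69.6 gf 0.0 j7 -0.08
```

```bash
python3 -m inch '[{"slide":[0,0,0],"angular":[0,0,0],"claw":-1},{"slide":[0,0,0],"angular":[0,0,0],"claw":-1},{"slide":[0,0,0],"angular":[0,0,0],"claw":-1},{"slide":[0,0,0],"angular":[0,0,0],"claw":-1},{"slide":[0,0,0],"angular":[0,0,0],"claw":-1},{"slide":[0,0,0],"angular":[0,0,0],"claw":-1}]' 30 && python3 -m inch '[{"slide":[0,0,-0.1],"angular":[0,0,0],"claw":-1},{"slide":[0,0,-0.25],"angular":[0,0,0],"claw":-1},{"slide":[0,0,-0.45],"angular":[0,0,0],"claw":-1},{"slide":[0,0,-0.65],"angular":[0,0,0],"claw":-1},{"slide":[0,0,-0.7],"angular":[0,0,0],"claw":-1},{"slide":[0,0,-0.7],"angular":[0,0,0],"claw":-1}]' && python3 - <<'E'
from h import *
s=info();held(s,-.02,.02)
go([.5512,-.1694,.18],-11)
E
```

```text
time: 23.4
position: [0.5977, 0.2443, 0.0138]
tool_rot: [-1.958, -2.455, 0.004]
ft_force: [0.1, 0.7, 2.2]
grip_width: 0.573
grip_force: 30.0
time: 24.0
position: [0.5996, 0.245, 0.1915]
tool_rot: [1.958, 2.455, 0.003]
ft_force: [-0.7, 0.3, -1.2]
grip_width: 0.569
grip_force: 30.0
t 24.0 p [0.5996 0.245  0.1915] close 12.8 tilt 0.1 F [-0.7  0.3 -1.2] w 49.5 gf 30.0 j7 -0.12
held n 19668 x [-0.0355  0.0529] y [-0.0268  0.0266] z 0.0014
far edge x,slope deg 0.0529 -0.0
slide [-1.573 -0.551  0.037] dist 0.417 ang [-0.004  0.002  0.795]
```

```bash
python3 -m inch '[{"slide":[-0.18,-0.06,0],"angular":[0,0,0],"claw":-1},{"slide":[-0.36,-0.12,0],"angular":[0,0,0],"claw":-1},{"slide":[-0.54,-0.18,0],"angular":[0,0,0.1],"claw":-1},{"slide":[-0.7,-0.24,0],"angular":[0,0,0.3],"claw":-1},{"slide":[-0.85,-0.3,0],"angular":[0,0,0.5],"claw":-1},{"slide":[-0.9,-0.31,0],"angular":[0,0,0.7],"claw":-1},{"slide":[-0.9,-0.31,0],"angular":[0,0,0.795],"claw":-1},{"slide":[-0.9,-0.31,0],"angular":[0,0,0.795],"claw":-1}]' && python3 -c "
from h import *
s=info();go([.5497,-.1772,.18],-11)"
```

```text
time: 24.85
position: [0.5708, 0.0072, 0.1862]
tool_rot: [-2.424, -1.995, 0.012]
ft_force: [-0.4, 1.1, 0.9]
grip_width: 0.568
grip_force: 30.0
t 24.85 p [0.5708 0.0072 0.1862] close -11.1 tilt 0.4 F [-0.4  1.1  0.9] w 49.4 gf 30.0 j7 -0.17
slide [-0.74   0.059  0.027] dist 0.186 ang [-0.013  0.008 -0.003]
```

```bash
python3 -m inch '[{"slide":[-0.18,0.01,0],"angular":[0,0,0],"claw":-1},{"slide":[-0.36,0.03,0],"angular":[0,0,0],"claw":-1},{"slide":[-0.54,0.05,0],"angular":[-0.01,0.01,0],"claw":-1},{"slide":[-0.68,0.059,0],"angular":[-0.01,0.01,0],"claw":-1},{"slide":[-0.74,0.059,0.02],"angular":[-0.01,0.01,0],"claw":-1},{"slide":[-0.74,0.059,0.12],"angular":[-0.01,0.01,0],"claw":-1},{"slide":[-0.74,0.059,0.22],"angular":[-0.01,0.01,0],"claw":-1},{"slide":[-0.74,0.059,0.24],"angular":[-0.01,0.01,0],"claw":-1},{"slide":[-0.74,0.059,0.24],"angular":[-0.01,0.01,0],"claw":-1}]' && python3 - <<'E'
from h import *
s=info();held(s,-.02,.02);go([.5497,-.1772,.05],-11)
E
```

```text
time: 25.75
position: [0.5503, -0.1757, 0.1274]
tool_rot: [-2.421, -1.999, -0.002]
ft_force: [-0.1, -0.0, 0.4]
grip_width: 0.573
grip_force: 30.0
t 25.75 p [ 0.5503 -0.1757  0.1274] close -10.9 tilt 0.2 F [-0.1 -0.   0.4] w 49.8 gf 30.0 j7 0.22
held n 19679 x [-0.0353  0.0531] y [-0.0266  0.0266] z 0.0013
far edge x,slope deg 0.0531 0.0
slide [-0.006 -0.006  0.316] dist 0.079 ang [ 0.003 -0.005  0.003]
```

```bash
python3 -m inch '[{"slide":[-0.005,-0.005,0.05],"angular":[0,0,0],"claw":-1},{"slide":[-0.005,-0.005,0.1],"angular":[0,0,0],"claw":-1},{"slide":[-0.005,-0.005,0.16],"angular":[0,0,0],"claw":-1},{"slide":[-0.005,-0.005,0.22],"angular":[0,0,0],"claw":-1},{"slide":[-0.005,-0.005,0.27],"angular":[0,0,0],"claw":-1},{"slide":[-0.005,-0.005,0.305],"angular":[0,0,0],"claw":-1},{"slide":[-0.005,-0.005,0.312],"angular":[0,0,0],"claw":-1},{"slide":[-0.005,-0.005,0.312],"angular":[0,0,0],"claw":-1}]' && python3 - <<'E'
from h import *
s=info();go([.5497,-.1772,.048],-11)
E
```

```text
time: 26.6
position: [0.5503, -0.1776, 0.0511]
tool_rot: [2.424, 1.998, 0.006]
ft_force: [-0.0, -0.3, -1.3]
grip_width: 0.572
grip_force: 30.0
t 26.6 p [ 0.5503 -0.1776  0.0511] close -11.0 tilt 0.2 F [-0.  -0.3 -1.3] w 49.8 gf 30.0 j7 0.27
slide [ 0.001 -0.002  0.013] dist 0.003 ang [ 0.005 -0.005 -0.   ]
```

```bash
python3 -m inch '[{"slide":[0,0,0.006],"angular":[0,0,0],"claw":-1},{"slide":[0,0,0.012],"angular":[0,0,0],"claw":-1},{"slide":[0,0,0.012],"angular":[0,0,0],"claw":-1},{"slide":[0,0,0.012],"angular":[0,0,0],"claw":-1}]'
```

```text
time: 27.0
position: [0.5505, -0.1774, 0.0486]
tool_rot: [2.424, 1.998, 0.007]
ft_force: [0.1, -0.4, -0.6]
grip_width: 0.571
grip_force: 30.0
```

Close to or just touching; release and check.

```bash
python3 -m inch '[{"slide":[0,0,0],"angular":[0,0,0],"claw":0.6},{"slide":[0,0,0],"angular":[0,0,0],"claw":0.6},{"slide":[0,0,0],"angular":[0,0,0],"claw":0.6},{"slide":[0,0,-0.1],"angular":[0,0,0],"claw":0.6},{"slide":[0,0,-0.3],"angular":[0,0,0],"claw":0.6},{"slide":[0,0,-0.5],"angular":[0,0,0],"claw":0.6},{"slide":[0.08,0,-0.64],"angular":[0,0,0],"claw":0.6},{"slide":[0.14,0,-0.64],"angular":[0,0,0],"claw":0.6},{"slide":[0.14,0,-0.64],"angular":[0,0,0],"claw":0.6}]' && python3 - <<'E'
from h import *
s=info();save(pocket(s),'w4')
im2=ctrl.get_image('top');V=cloud(im2)
for q in('cap','pad1'):
   for o in ctrl.outline_of(q,'top')[:2]:
    P=V[o['mask']];P=P[~np.isnan(P[:,0])]
    if len(P)>20: print(q,round(o['confidence'],2),np.round(o['bbox']),*rect(P))
go([.463,.353,.2],-9)
E
```

```text
time: 27.9
position: [0.5575, -0.1404, 0.209]
tool_rot: [2.42, 2.003, 0.011]
ft_force: [-0.4, 0.7, -0.7]
grip_width: 0.796
grip_force: 0.0
t 27.9 p [ 0.5575 -0.1404  0.209 ] close -10.8 tilt 0.4 F [-0.4  0.7 -0.7] w 69.2 gf 0.0 j7 0.11
stack top [0.0453 0.0465 0.0476]
plate x [-0.0277  0.0278] y [-0.0484  0.0422] tilt [-0.  0.]
cap 0.58 [181. 278.  35.  20.] [0.463  0.3532] [91.  49.9] 81.0 0.0129
cap 0.57 [329. 258.  41.  55.] [ 0.5112 -0.0708] [134.9  43.1] -25.5 0.0435
slide [ 1.881 -0.744  0.031] dist 0.506 ang [ 0.    -0.004 -0.069]
```

View pics/w4.png

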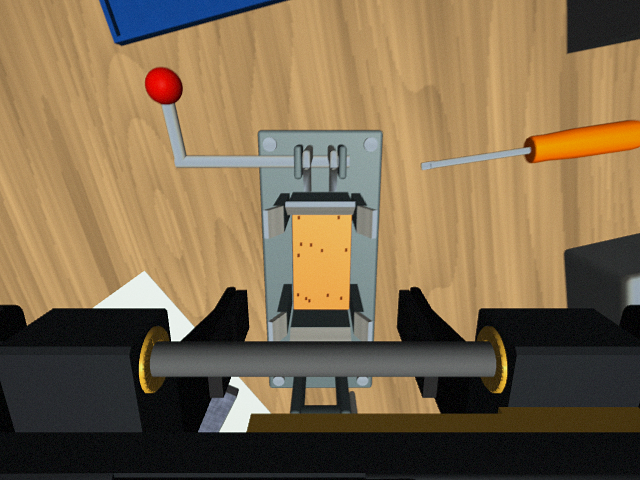

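The pad lies flat and square on the shoe in the pocket at (322,262). Now the cap.

```bash
python3 -m inch '[{"slide":[0.17,-0.07,0],"angular":[0,0,0],"claw":0.6},{"slide":[0.34,-0.14,0],"angular":[0,0,0],"claw":0.6},{"slide":[0.51,-0.21,0],"angular":[0,0,0],"claw":0.6},{"slide":[0.68,-0.27,0],"angular":[0,0,0],"claw":0.6},{"slide":[0.85,-0.34,0],"angular":[0,0,-0.06],"claw":0.6},{"slide":[0.94,-0.372,0],"angular":[0,0,-0.06],"claw":0.6}]' && python3 -m inch '[{"slide":[0.17,-0.07,0],"angular":[0,0,0],"claw":0.6},{"slide":[0.34,-0.14,0],"angular":[0,0,0],"claw":0.6},{"slide":[0.51,-0.21,0],"angular":[0,0,0],"claw":0.6},{"slide":[0.68,-0.27,0.05],"angular":[0,0,0],"claw":0.6},{"slide":[0.85,-0.34,0.2],"angular":[0,0,0],"claw":0.6},{"slide":[0.95,-0.372,0.36],"angular":[0,0,0],"claw":0.6},{"slide":[0.95,-0.372,0.43],"angular":[0,0,0],"claw":0.6},{"slide":[0.95,-0.372,0.43],"angular":[0,0,0],"claw":0.6},{"slide":[0.95,-0.372,0.43],"angular":[0,0,0],"claw":0.6}]' && python3 - <<'E'
from h import *
s=info();im=ctrl.get_image('wrist');W=cloud(im,s)
for o in ctrl.outline_of('cap','wrist')[:2]:
    P=W[o['mask']];P=P[~np.isnan(P[:,0])];print(round(o['confidence'],2),np.round(o['bbox']),*rect(P))
go([.463,.353,.015],-9)
E
```

```text
time: 28.7
position: [0.5082, 0.1084, 0.2075]
tool_rot: [-2.387, -2.04, -0.004]
ft_force: [0.4, 0.2, 0.1]
grip_width: 0.804
grip_force: 0.0
time: 29.6
position: [0.4572, 0.3528, 0.1012]
tool_rot: [2.393, 2.033, 0.003]
ft_force: [1.2, 0.4, 0.9]
grip_width: 0.8
grip_force: 0.0
t 29.6 p [0.4572 0.3528 0.1012] close -9.3 tilt 0.2 F [1.2 0.4 0.9] w 69.6 gf 0.0 j7 -0.82
0.79 [331. 249.  80. 134.] [0.4635 0.3535] [90.3 50.2] 81.1 0.0125
slide [-0.001  0.017  0.353] dist 0.088 ang [ 0.01  -0.008 -0.012]
```

```bash
python3 -m inch '[{"slide":[0.002,0.02,0.12],"angular":[0.008,-0.008,-0.01],"claw":0.6},{"slide":[0.002,0.02,0.22],"angular":[0.008,-0.008,-0.01],"claw":0.6},{"slide":[0.002,0.02,0.3],"angular":[0.008,-0.008,-0.01],"claw":0.6},{"slide":[0.002,0.02,0.335],"angular":[0.008,-0.008,-0.01],"claw":0.6},{"slide":[0.002,0.02,0.345],"angular":[0.008,-0.008,-0.01],"claw":0.6},{"slide":[0.002,0.02,0.345],"angular":[0.008,-0.008,-0.01],"claw":0.6},{"slide":[0.002,0.02,0.345],"angular":[0.008,-0.008,-0.01],"claw":0.6}]' && python3 -c "
from h import *
s=info()"
```

```text
time: 30.4
position: [0.4629, 0.355, 0.0171]
tool_rot: [2.388, 2.042, 0.002]
ft_force: [0.4, -0.1, 0.8]
grip_width: 0.8
grip_force: 0.0
t 30.4 p [0.4629 0.355  0.0171] close -8.9 tilt 0.1 F [ 0.4 -0.1  0.8] w 69.6 gf 0.0 j7 -0.78
```

```bash
python3 -m inch '[{"slide":[0,0,0.007],"angular":[0,0,0],"claw":0.5},{"slide":[0,0,0.007],"angular":[0,0,0],"claw":-1},{"slide":[0,0,0.007],"angular":[0,0,0],"claw":-1},{"slide":[0,0,0.007],"angular":[0,0,0],"claw":-1},{"slide":[0,0,0.007],"angular":[0,0,0],"claw":-1},{"slide":[0,0,0.007],"angular":[0,0,0],"claw":-1},{"slide":[0,0,0.007],"angular":[0,0,0],"claw":-1}]' 50 && python3 -m inch '[{"slide":[0,0,-0.1],"angular":[0,0,0],"claw":-1},{"slide":[0,0,-0.25],"angular":[0,0,0],"claw":-1},{"slide":[0,0,-0.45],"angular":[0,0,0],"claw":-1},{"slide":[0,0,-0.65],"angular":[0,0,0],"claw":-1},{"slide":[0,0,-0.7],"angular":[0,0,0],"claw":-1},{"slide":[0,0,-0.7],"angular":[0,0,0],"claw":-1}]' && python3 - <<'E'
from h import *
s=info();held(s,-.02,.02)
go([.5512,-.1694,.18],-11)
E
```

```text
time: 31.1
position: [0.4621, 0.3545, 0.014]
tool_rot: [2.387, 2.042, -0.002]
ft_force: [0.1, -0.2, 1.3]
grip_width: 0.567
grip_force: 50.0
time: 31.7
position: [0.4631, 0.3555, 0.1912]
tool_rot: [-2.387, -2.042, -0.005]
ft_force: [1.0, 0.3, -2.6]
grip_width: 0.565
grip_force: 50.0
t 31.7 p [0.4631 0.3555 0.1912] close -8.9 tilt 0.2 F [ 1.   0.3 -2.6] w 49.2 gf 50.0 j7 -0.82
held n 18647 x [-0.0444  0.0441] y [-0.0269  0.0267] z 0.0015
far edge x,slope deg 0.0441 0.1
slide [-2.015  0.677  0.036] dist 0.532 ang [-0.002  0.002  0.07 ]
```

```bash
python3 -m inch '[{"slide":[-0.17,0.06,0],"angular":[0,0,0],"claw":-1},{"slide":[-0.34,0.11,0],"angular":[0,0,0],"claw":-1},{"slide":[-0.51,0.17,0],"angular":[0,0,0],"claw":-1},{"slide":[-0.68,0.23,0],"angular":[0,0,0],"claw":-1},{"slide":[-0.85,0.29,0],"angular":[0,0,0.07],"claw":-1},{"slide":[-0.98,0.335,0],"angular":[0,0,0.07],"claw":-1}]' && python3 -m inch '[{"slide":[-0.17,0.06,0],"angular":[0,0,0],"claw":-1},{"slide":[-0.34,0.11,0],"angular":[0,0,0],"claw":-1},{"slide":[-0.51,0.17,0],"angular":[0,0,0],"claw":-1},{"slide":[-0.68,0.23,0],"angular":[0,0,0],"claw":-1},{"slide":[-0.85,0.29,0],"angular":[0,0,0],"claw":-1},{"slide":[-0.96,0.32,0],"angular":[0,0,0],"claw":-1},{"slide":[-0.96,0.32,0],"angular":[0,0,0],"claw":-1},{"slide":[-0.96,0.32,0],"angular":[0,0,0],"claw":-1}]' && python3 - <<'E'
from h import *
s=info();held(s,-.02,.02);go([.5514,-.1684,.125],-11)
E
```

```text
time: 32.35
position: [0.5052, 0.0958, 0.1859]
tool_rot: [-2.427, -1.994, 0.012]
ft_force: [0.9, -0.4, -1.5]
grip_width: 0.566
grip_force: 50.0
time: 33.15
position: [0.5379, -0.1514, 0.1865]
tool_rot: [-2.424, -1.994, 0.008]
ft_force: [-0.2, 0.6, -1.9]
grip_width: 0.565
grip_force: 50.0
t 33.15 p [ 0.5379 -0.1514  0.1865] close -11.1 tilt 0.4 F [-0.2  0.6 -1.9] w 49.2 gf 50.0 j7 0.13
held n 18649 x [-0.0443  0.0442] y [-0.0269  0.0268] z 0.0014
far edge x,slope deg 0.0441 0.1
slide [-0.062  0.066  0.247] dist 0.066 ang [-0.01   0.002  0.001]
```

```bash
python3 -m inch '[{"slide":[-0.062,0.066,0.05],"angular":[-0.01,0,0],"claw":-1},{"slide":[-0.062,0.066,0.15],"angular":[-0.01,0,0],"claw":-1},{"slide":[-0.062,0.066,0.24],"angular":[-0.01,0,0],"claw":-1},{"slide":[-0.062,0.066,0.24],"angular":[-0.01,0,0],"claw":-1},{"slide":[-0.062,0.066,0.24],"angular":[-0.01,0,0],"claw":-1}]' && python3 - <<'E'
from h import *
s=info();held(s,-.02,.02);go([.5514,-.1684,.062],-11)
E
```

```text
time: 33.7
position: [0.5525, -0.168, 0.1287]
tool_rot: [2.42, 1.999, 0.001]
ft_force: [-0.5, -0.2, -0.4]
grip_width: 0.565
grip_force: 50.0
t 33.7 p [ 0.5525 -0.168   0.1287] close -10.9 tilt 0.2 F [-0.5 -0.2 -0.4] w 49.2 gf 50.0 j7 0.2
held n 18648 x [-0.0443  0.0442] y [-0.0269  0.0267] z 0.0015
far edge x,slope deg 0.0441 0.1
slide [-0.    -0.009  0.271] dist 0.068 ang [0.009 0.002 0.003]
```

```bash
python3 -m inch '[{"slide":[0,-0.006,0.05],"angular":[0.005,0,0],"claw":-1},{"slide":[0,-0.006,0.1],"angular":[0.005,0,0],"claw":-1},{"slide":[0,-0.006,0.16],"angular":[0.005,0,0],"claw":-1},{"slide":[0,-0.006,0.21],"angular":[0.005,0,0],"claw":-1},{"slide":[0,-0.006,0.25],"angular":[0.005,0,0],"claw":-1},{"slide":[0,-0.006,0.267],"angular":[0.005,0,0],"claw":-1},{"slide":[0,-0.006,0.267],"angular":[0.005,0,0],"claw":-1}]' && python3 - <<'E'
from h import *
s=info();go([.5514,-.1684,.061],-11)
E
```

```text
time: 34.45
position: [0.5513, -0.1697, 0.062]
tool_rot: [2.423, 1.997, -0.001]
ft_force: [0.1, 0.8, -1.4]
grip_width: 0.569
grip_force: 50.0
t 34.45 p [ 0.5513 -0.1697  0.062 ] close -11.0 tilt 0.1 F [ 0.1  0.8 -1.4] w 49.5 gf 50.0 j7 0.25
slide [ 0.005 -0.001  0.004] dist 0.002 ang [ 0.001  0.003 -0.001]
```

```bash
python3 -m inch '[{"slide":[0.004,0,0.004],"angular":[0,0,0],"claw":-1},{"slide":[0.004,0,0.006],"angular":[0,0,0],"claw":-1},{"slide":[0.004,0,0.006],"angular":[0,0,0],"claw":0.6},{"slide":[0.004,0,0.006],"angular":[0,0,0],"claw":0.6},{"slide":[0.004,0,0.006],"angular":[0,0,0],"claw":0.6},{"slide":[0,0,-0.1],"angular":[0,0,0],"claw":0.6},{"slide":[0,0,-0.3],"angular":[0,0,0],"claw":0.6},{"slide":[0.05,0,-0.55],"angular":[0,0,0],"claw":0.6},{"slide":[0.1,0,-0.6],"angular":[0,0,0],"claw":0.6},{"slide":[0.1,0,-0.6],"angular":[0,0,0],"claw":0.6}]' && python3 - <<'E'
from h import *
s=info();save(pocket(s),'w5')
im=ctrl.get_image('scene');V=cloud(im);c=im['color'].astype(int)
m=(V[...,2]>.29)&(abs(V[...,1]+.3)<.1)&(abs(V[...,0]-.53)<.1)
red=m&(c[...,0]>100)&(c[...,1]<70)&(c[...,2]<70);P=V[red]
k,l,st,ce=cv2.connectedComponentsWithStats(red.astype(np.uint8))
for i in range(1,k): print('red',st[i,4],np.median(V[l==i],0).round(4))
bl=m&(c.max(-1)<70);P=V[bl];print('bar',len(P),np.nanmedian(P,0).round(4),np.nanmax(P,0).round(4),np.nanmin(P,0).round(4))
E
```

```text
time: 35.45
position: [0.5595, -0.143, 0.2175]
tool_rot: [2.416, 1.997, 0.012]
ft_force: [-0.4, 2.0, -0.9]
grip_width: 0.801
grip_force: 0.0
t 35.45 p [ 0.5595 -0.143   0.2175] close -10.8 tilt 0.6 F [-0.4  2.  -0.9] w 69.7 gf 0.0 j7 0.11
stack top [0.0584 0.0595 0.0608]
plate x [-0.0282  0.0261] y [-0.0485  0.0446] tilt [-0.002 -0.   ]
red 12 [ 0.4702 -0.2995  0.342 ]
red 1 [ 0.469  -0.3178  0.3414]
red 1 [ 0.468  -0.2992  0.3228]
red 37 [ 0.5792 -0.325   0.3348]
bar 298 [ 0.5266 -0.3105  0.3359] [ 0.5793 -0.2958  0.3462] [ 0.4673 -0.329   0.2925]
```

View pics/w5.png

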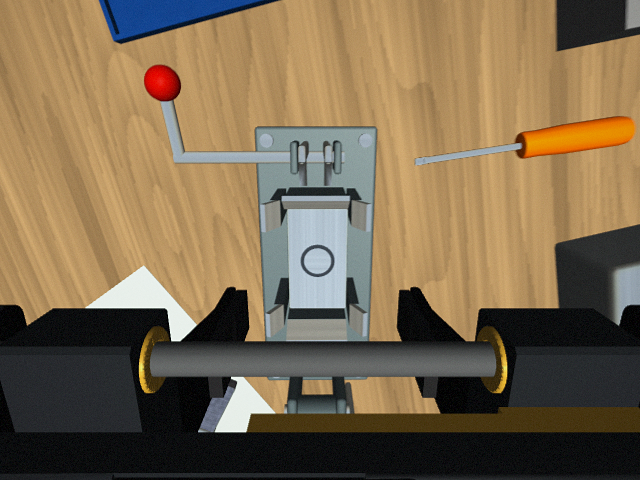

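The stack is finished: cap flat in the pocket with its ring up at (317,260), and its top at the expected height. Now rise and turn the gripper to pinch the handle bar.

```bash
python3 -m inch '[{"slide":[0.05,0,-0.2],"angular":[0,0,0],"claw":0.3},{"slide":[0.1,0,-0.4],"angular":[0,0,0],"claw":0.3},{"slide":[0.1,0,-0.6],"angular":[0,0,0.3],"claw":0.3},{"slide":[0.1,0,-0.76],"angular":[0,0,0.6],"claw":0.3},{"slide":[0.1,0,-0.78],"angular":[0,0,0.9],"claw":0.3},{"slide":[0.1,0,-0.78],"angular":[0,0,0.99],"claw":0.3}]' && python3 -m inch '[{"slide":[0,0,0],"angular":[0,0,0.3],"claw":0.3},{"slide":[0,0,0],"angular":[0,0,0.6],"claw":0.3},{"slide":[0,0,0],"angular":[0,0,0.9],"claw":0.3},{"slide":[0,0,0],"angular":[0,0,0.99],"claw":0.3},{"slide":[0,0,0],"angular":[0,0,0.99],"claw":0.3}]' && python3 - <<'E'
from h import *
s=info()
M=R.from_rotvec(s['tool_rot']).as_matrix();print('ang to -101',R.from_matrix(M.T@down(-101)).as_rotvec(degrees=True)/30)
im=ctrl.get_image('top');V=cloud(im)
for o in ctrl.outline_of('handle','top')[:1]:
    P=V[o['mask']];P=P[P[:,2]>.3];print(o['confidence'],len(P),*rect(P))
E
```

```text
time: 36.15
position: [0.5609, -0.121, 0.4076]
tool_rot: [2.856, 1.3, 0.001]
ft_force: [-0.6, -0.1, -0.1]
grip_width: 0.651
grip_force: 0.0
time: 36.65
position: [0.5601, -0.1206, 0.4054]
tool_rot: [3.094, 0.532, -0.004]
ft_force: [-0.5, -1.3, -0.6]
grip_width: 0.654
grip_force: 0.0
t 36.65 p [ 0.5601 -0.1206  0.4054] close -70.5 tilt 0.2 F [-0.5 -1.3 -0.6] w 56.9 gf 0.0 j7 -0.98
ang to -101 [0.00379768 0.00447312 1.01708714]
0.79 804 [ 0.5225 -0.3162] [114.6  23.1] -10.9 0.3415
```

```bash
python3 -m inch '[{"slide":[0,0,0],"angular":[0,0,0.3],"claw":0.3},{"slide":[0,0,0],"angular":[0,0,0.6],"claw":0.3},{"slide":[0,0,0],"angular":[0,0,0.9],"claw":0.3},{"slide":[0,0,0],"angular":[0,0,1.0],"claw":0.3},{"slide":[0,0,0],"angular":[0,0,1.0],"claw":0.3}]' && python3 - <<'E'
from h import *
s=info();go([.5618,-.3238,.4],-101)
E
```

```text
time: 37.25
position: [0.5605, -0.1201, 0.4069]
tool_rot: [3.127, -0.284, 0.001]
ft_force: [-0.4, -0.3, 0.3]
grip_width: 0.652
grip_force: 0.0
t 37.25 p [ 0.5605 -0.1201  0.4069] close -100.4 tilt 0.1 F [-0.4 -0.3  0.3] w 56.8 gf 0.0 j7 -1.5
slide [0.152 0.801 0.029] dist 0.204 ang [ 0.003 -0.001  0.021]
```

```bash
python3 -m inch '[{"slide":[0.04,0.18,0],"angular":[0,0,0],"claw":0.3},{"slide":[0.08,0.36,0],"angular":[0,0,0.02],"claw":0.3},{"slide":[0.1,0.54,0],"angular":[0,0,0.02],"claw":0.3},{"slide":[0.14,0.7,0],"angular":[0,0,0.02],"claw":0.3},{"slide":[0.152,0.8,0],"angular":[0,0,0.02],"claw":0.3},{"slide":[0.152,0.8,0.02],"angular":[0,0,0.02],"claw":0.3},{"slide":[0.152,0.8,0.02],"angular":[0,0,0.02],"claw":0.3}]' && python3 - <<'E'
from h import *
s=info();go([.5618,-.3238,.325],-101)
E
```

```text
time: 37.95
position: [0.5615, -0.3235, 0.4015]
tool_rot: [3.127, -0.3, -0.001]
ft_force: [0.4, 0.3, -1.0]
grip_width: 0.648
grip_force: 0.0
t 37.95 p [ 0.5615 -0.3235  0.4015] close -101.0 tilt 0.0 F [ 0.4  0.3 -1. ] w 56.3 gf 0.0 j7 -1.09
slide [0.001 0.001 0.306] dist 0.077 ang [0.001 0.001 0.001]
```

```bash
python3 -m inch '[{"slide":[0,0,0.1],"angular":[0,0,0],"claw":0.3},{"slide":[0,0,0.2],"angular":[0,0,0],"claw":0.3},{"slide":[0,0,0.28],"angular":[0,0,0],"claw":0.3},{"slide":[0,0,0.305],"angular":[0,0,0],"claw":0.3},{"slide":[0,0,0.305],"angular":[0,0,0],"claw":0.3},{"slide":[0,0,0.305],"angular":[0,0,0],"claw":-1},{"slide":[0,0,0.305],"angular":[0,0,0],"claw":-1},{"slide":[0,0,0.305],"angular":[0,0,0],"claw":-1},{"slide":[0,0,0.305],"angular":[0,0,0],"claw":-1},{"slide":[0,0,0.305],"angular":[0,0,0],"claw":-1}]' 25 && python3 - <<'E'
from h import *
s=info()
a=np.radians(79);ya=np.array([np.cos(a),np.sin(a),0]);xa=np.array([ya[1],-ya[0],0])
M=R.from_rotvec(s['tool_rot']).as_matrix();p=s['position']
g=p-M[:,2]*.008;H=np.r_[PC,0]-.110*ya+np.array([0,0,.112]);d=g-H
th=np.arctan2(d[2],d@ya);print('theta',th,'r',np.hypot(d[2],d@ya),'x',d@xa)
for t in np.linspace(th,-.05,19)[1:]:
    dp=.225*((np.cos(t)-np.cos(th))*ya+np.array([0,0,np.sin(t)-np.sin(th)]));print(round(t,2),(M.T@dp/.25).round(3))
E
```

```text
time: 38.95
position: [0.562, -0.3238, 0.3269]
tool_rot: [3.125, -0.301, 0.003]
ft_force: [-0.8, -1.8, 1.4]
grip_width: 0.28
grip_force: 2.0
t 38.95 p [ 0.562  -0.3238  0.3269] close -101.0 tilt 0.2 F [-0.8 -1.8  1.4] w 24.4 gf 2.0 j7 -1.08
theta 1.7462702005855124 r 0.22634383925814164 x 0.04008311058711249
1.65 [ 0.    -0.089 -0.011]
1.55 [-0.    -0.179 -0.014]
1.45 [-0.    -0.268 -0.007]
1.35 [-0.    -0.357  0.008]
1.25 [-0.    -0.443  0.032]
1.15 [-0.    -0.527  0.065]
1.05 [-0.    -0.607  0.106]
0.95 [-0.    -0.682  0.154]
0.85 [-0.001 -0.753  0.21 ]
0.75 [-0.001 -0.817  0.272]
0.65 [-0.001 -0.875  0.341]
0.55 [-0.001 -0.926  0.415]
0.45 [-0.001 -0.969  0.494]
0.35 [-1.000e-03 -1.004e+00  5.770e-01]
0.25 [-0.002 -1.03   0.662]
0.15 [-0.002 -1.048  0.75 ]
0.05 [-0.002 -1.057  0.84 ]
-0.05 [-0.002 -1.058  0.929]
```

```bash
python3 -m inch '[{"slide":[0,0,0],"angular":[0,0,0],"claw":-1},{"slide":[0,0,0],"angular":[0,0,0],"claw":-1},{"slide":[0,-0.089,-0.011],"angular":[0,0,0],"claw":-1},{"slide":[0,-0.179,-0.014],"angular":[0,0,0],"claw":-1},{"slide":[0,-0.268,-0.007],"angular":[0,0,0],"claw":-1},{"slide":[0,-0.357,0.008],"angular":[0,0,0],"claw":-1},{"slide":[0,-0.443,0.032],"angular":[0,0,0],"claw":-1},{"slide":[0,-0.527,0.065],"angular":[0,0,0],"claw":-1},{"slide":[0,-0.607,0.106],"angular":[0,0,0],"claw":-1},{"slide":[0,-0.682,0.154],"angular":[0,0,0],"claw":-1}]' 40 && cat >> h.py <<'E'
def arc(n,end=-.05):
    s=info();a=np.radians(79);ya=np.array([np.cos(a),np.sin(a),0]);xa=np.array([ya[1],-ya[0],0])
    M=R.from_rotvec(s['tool_rot']).as_matrix();p=s['position']
    g=p-M[:,2]*.008;H=np.r_[PC,0]-.110*ya+np.array([0,0,.112]);d=g-H
    th=np.arctan2(d[2],d@ya);print('theta',th,'r',np.hypot(d[2],d@ya),'x',d@xa)
    for t in np.linspace(th,end,n)[1:]:
        q=H+xa*.04+.225*(np.cos(t)*ya+np.array([0,0,np.sin(t)]));print(round(t,2),(M.T@(q-g)/.25).round(3))
E
python3 -c "
from h import *
arc(11)"
```

```text
time: 39.95
position: [0.5949, -0.1585, 0.289]
tool_rot: [3.121, -0.303, 0.007]
ft_force: [-0.1, -5.0, 4.8]
grip_width: 0.241
grip_force: 40.0
t 39.95 p [ 0.5949 -0.1585  0.289 ] close -101.1 tilt 0.4 F [-0.1 -5.   4.8] w 21.0 gf 40.0 j7 -1.39
theta 0.9616469891932656 r 0.2256266805791857 x 0.04072881196927952
0.86 [-0.003 -0.071  0.057]
0.76 [-0.004 -0.137  0.12 ]
0.66 [-0.004 -0.197  0.189]
0.56 [-0.005 -0.249  0.263]
0.46 [-0.005 -0.294  0.342]
0.35 [-0.006 -0.33   0.426]
0.25 [-0.006 -0.358  0.513]
0.15 [-0.006 -0.376  0.602]
0.05 [-0.007 -0.386  0.692]
-0.05 [-0.007 -0.387  0.783]
```

```bash
python3 -m inch '[{"slide":[-0.003,-0.071,0.057],"angular":[0,0,0],"claw":-1},{"slide":[-0.004,-0.137,0.12],"angular":[0,0,0],"claw":-1},{"slide":[-0.004,-0.197,0.189],"angular":[0,0,0],"claw":-1},{"slide":[-0.005,-0.249,0.263],"angular":[0,0,0],"claw":-1},{"slide":[-0.005,-0.294,0.342],"angular":[0,0,0],"claw":-1},{"slide":[-0.006,-0.33,0.426],"angular":[0,0,0],"claw":-1},{"slide":[-0.006,-0.358,0.513],"angular":[0,0,0],"claw":-1},{"slide":[-0.006,-0.376,0.602],"angular":[0,0,0],"claw":-1},{"slide":[-0.006,-0.376,0.602],"angular":[0,0,0],"claw":-1}]' 50 && python3 -c "
from h import *
arc(5)"
```

```text
time: 40.85
position: [0.6131, -0.0665, 0.1359]
tool_rot: [3.12, -0.302, 0.01]
ft_force: [4.9, -6.2, 2.8]
grip_width: 0.238
grip_force: 50.0
t 40.85 p [ 0.6131 -0.0665  0.1359] close -101.0 tilt 0.5 F [ 4.9 -6.2  2.8] w 20.7 gf 50.0 j7 -1.5
theta 0.14219613035449982 r 0.22511260046934423 x 0.04108002614557115
0.09 [-0.005 -0.005  0.043]
0.05 [-0.005 -0.008  0.086]
-0.0 [-0.005 -0.009  0.129]
-0.05 [-0.005 -0.009  0.173]
```

```bash
python3 -m inch '[{"slide":[-0.004,-0.005,0.043],"angular":[0,0,0],"claw":-1},{"slide":[-0.004,-0.008,0.086],"angular":[0,0,0],"claw":-1},{"slide":[-0.004,-0.009,0.129],"angular":[0,0,0],"claw":-1},{"slide":[-0.004,-0.009,0.16],"angular":[0,0,0],"claw":-1},{"slide":[-0.004,-0.009,0.175],"angular":[0,0,0],"claw":-1},{"slide":[-0.004,-0.009,0.175],"angular":[0,0,0],"claw":-1},{"slide":[-0.004,-0.009,0.175],"angular":[0,0,0],"claw":-1}]' 60 && python3 -c "
from h import *
arc(3)"
```

```text
time: 41.55
position: [0.6134, -0.0652, 0.0959]
tool_rot: [3.121, -0.303, 0.013]
ft_force: [2.1, -5.4, 8.8]
grip_width: 0.235
grip_force: 60.0
t 41.55 p [ 0.6134 -0.0652  0.0959] close -101.1 tilt 0.6 F [ 2.1 -5.4  8.8] w 20.4 gf 60.0 j7 -1.48
theta -0.03624326426366397 r 0.2243091133049583 x 0.04110465956332248
-0.04 [-0.004 -0.003  0.006]
-0.05 [-0.005 -0.002  0.012]
```

```bash
python3 -m inch '[{"slide":[0,0,0.01],"angular":[0,0,0],"claw":-1},{"slide":[0,0,0.01],"angular":[0,0,0],"claw":-1},{"slide":[0,0,-0.01],"angular":[0,0,0],"claw":-1},{"slide":[0,0,-0.03],"angular":[0,0,0],"claw":-1},{"slide":[0,0,-0.045],"angular":[0,0,0],"claw":-1},{"slide":[0,0,-0.045],"angular":[0,0,0],"claw":-1},{"slide":[0,0,-0.045],"angular":[0,0,0],"claw":-1}]' && python3 -c "
from h import *
arc(2)
im=ctrl.get_image('scene');cv2.imwrite('pics/s3.png',cv2.resize(im['color'][140:320,180:420,::-1],None,fx=3,fy=3))"
```

```text
time: 42.25
position: [0.6134, -0.0649, 0.1062]
tool_rot: [3.122, -0.305, 0.014]
ft_force: [5.2, -7.5, 0.6]
grip_width: 0.233
grip_force: 60.0
t 42.25 p [ 0.6134 -0.0649  0.1062] close -101.2 tilt 0.6 F [ 5.2 -7.5  0.6] w 20.3 gf 60.0 j7 -1.49
theta 0.009959754108719387 r 0.22445941188844232 x 0.04107912252382902
-0.05 [-0.005 -0.001  0.054]
```

View pics/s3.png

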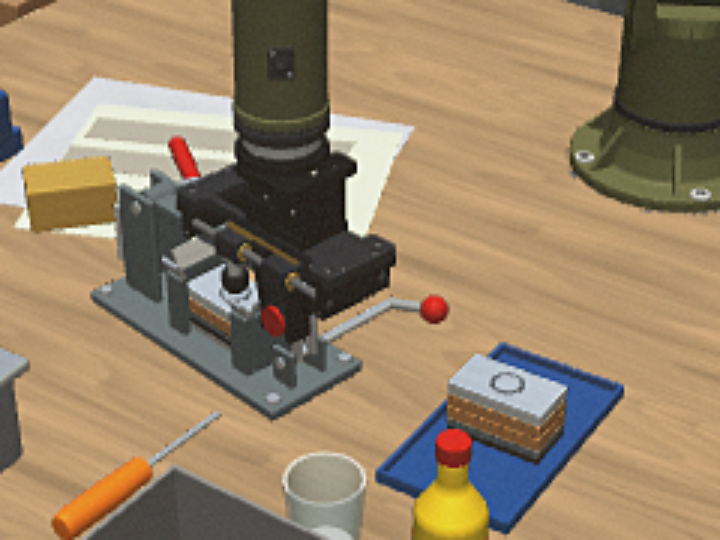

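```bash
python3 -m inch '[{"slide":[0,0,-0.01],"angular":[0,0,0],"claw":-1},{"slide":[0,0,-0.015],"angular":[0,0,0],"claw":-1},{"slide":[0,0,-0.015],"angular":[0,0,0],"claw":-1}]' && python3 -c "
from h import *
arc(2)"
```

```text
time: 42.6
position: [0.6134, -0.0649, 0.1087]
tool_rot: [3.122, -0.305, 0.014]
ft_force: [8.4, -9.1, -6.5]
grip_width: 0.237
grip_force: 60.0
t 42.6 p [ 0.6134 -0.0649  0.1087] close -101.2 tilt 0.6 F [ 8.4 -9.1 -6.5] w 20.6 gf 60.0 j7 -1.49
theta 0.020776399241286513 r 0.224515784061336 x 0.04105930330957889
-0.05 [-0.005 -0.001  0.064]
```

The force now pulls down on the fingers, so the catch holds. Release and retreat upward.

```bash
python3 -m inch '[{"slide":[0,0,0.012],"angular":[0,0,0],"claw":-1},{"slide":[0,0,0.012],"angular":[0,0,0],"claw":0.3},{"slide":[0,0,0.012],"angular":[0,0,0],"claw":0.3},{"slide":[0,0,0.012],"angular":[0,0,0],"claw":0.3},{"slide":[0,0,0.012],"angular":[0,0,0],"claw":0.3},{"slide":[0,0,-0.15],"angular":[0,0,0],"claw":0.3},{"slide":[0,0,-0.35],"angular":[0,0,0],"claw":0.3},{"slide":[0,0,-0.55],"angular":[0,0,0],"claw":0.3},{"slide":[0,-0.1,-0.8],"angular":[0,0,0],"claw":0.3},{"slide":[0,-0.3,-0.9],"angular":[0,0,0],"claw":0.3}]' && python3 -m inch '[{"slide":[0,-0.2,0],"angular":[0,0,0],"claw":0.3},{"slide":[0,-0.4,0],"angular":[0,0,0],"claw":0.3},{"slide":[0,-0.5,0],"angular":[0,0,0],"claw":0.3},{"slide":[0,-0.5,0],"angular":[0,0,0],"claw":0.3}]' && python3 - <<'E'
from h import *
info();im=ctrl.get_image('scene');V=cloud(im)
cv2.imwrite('pics/s4.png',cv2.resize(im['color'][140:350,160:470,::-1],None,fx=2.5,fy=2.5))
for q in('handle','old_foot'):
  for o in ctrl.outline_of(q,'scene')[:2]:
    P=V[o['mask']];P=P[~np.isnan(P[:,0])];print(q,round(o['confidence'],2),np.median(P,0).round(3),P[:,2].max().round(3))
E
```

```text
time: 43.6
position: [0.622, -0.0076, 0.3265]
tool_rot: [3.124, -0.313, 0.011]
ft_force: [0.3, 0.2, 0.2]
grip_width: 0.651
grip_force: 0.0
time: 44.0
position: [0.645, 0.1271, 0.32]
tool_rot: [-3.128, 0.286, 0.002]
ft_force: [0.2, 1.0, -1.5]
grip_width: 0.648
grip_force: 0.0
t 44.0 p [0.645  0.1271 0.32  ] close -100.4 tilt 0.1 F [ 0.2  1.  -1.5] w 56.4 gf 0.0 j7 -1.83
handle 0.74 [ 0.558 -0.135  0.119] 0.165
old_foot 0.63 [0.545 0.111 0.047] 0.172
```

View pics/s4.png

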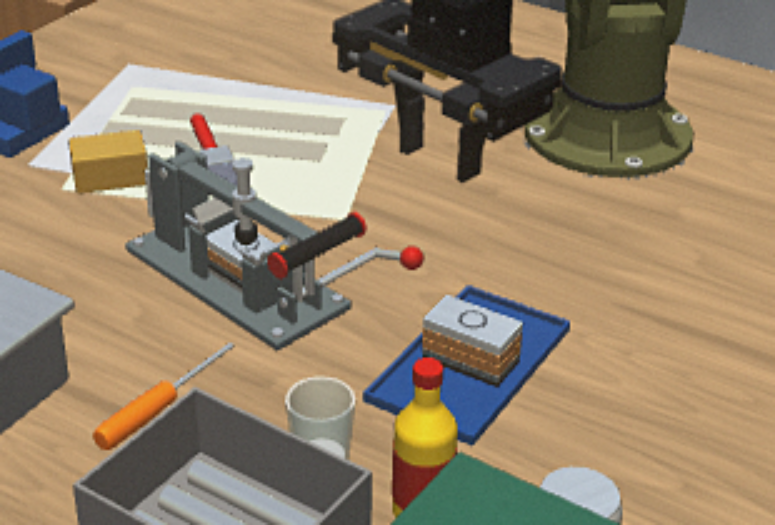

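The press is shut with the beam level and the catch holding, the handle at (320,245). The foot stands in the tray at (472,335), no other pad is in sight, and the bystanders are undisturbed. Handing in.

```bash
python3 -c "
from bench import ctrl
print(ctrl.close_job())"
```

```text
the job is handed in; nothing more can be done
None
```

The job is handed in, with no verdict returned: the cured foot stands upright in the blue tray, the new foot (shoe, the one cork pad found on the bench, cap with its ring up) is in the pocket, and the press is shut and held by its catch.

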